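# Put the gauge block away in the push-latch drawer

### The arm

A 7-joint arm with a two-finger parallel gripper is mounted at the origin on a cart in front of the work surface, level with it; the furniture and walls round the work are solid. World frame = base frame: x ahead of the robot, y to its left, z up, the work surface at z = 0. Lengths are in m, angles in rad, forces in N, time in s.
With the tool pointing down it reaches from about 0.4 to 0.85 m from the base axis. Payload 4.5 kg.
Tool frame: the origin (TCP) lies on the centre line of the jaws, within the pads' length; the fingertips stand r.tcp_to_tips ahead of it and the grasp point (between the pads) lies 11 mm behind it (r.tcp_to_tips is the distance from the TCP to the fingertips, in m); y points along the fingers, x is the direction in which the jaws open and shut, and the axes are right-handed (so a half turn about y gives the same grasp; the last joint's range is limited). The gripper opens to 88 mm and grips with 3 to 60 N. Pads are 18 mm wide; open, the fingers measure 123 mm over their backs; the gripper's body (75 mm by 187 mm) begins 45 mm behind the grasp point.
Start: joints at [-1.227, 0.689, -0.195, 1.565, 0.157, 0.902, -0.215], TCP at [0.191, 0.595, 0.247] pointing down, gripper open.
Joint ranges: [-3.01, 3.01], [-0.46, 2.08], [-1.47, 1.51], [0.13, 2.56], [-1, 4.14], [0.04, 2.09], [-2.66, 2.66]. Speed limits (rad/s): [2.57, 2.57, 3.14, 3.14, 3.14, 3.14, 3.14].

### API

Orientations are given as a unit quaternion [x, y, z, w].
In Python, from plant import r gives the robot as it stands. The module is installed in compiled form; this text tells all that it offers.
- The arm moves only by the shell command python3 -m inch 'ROWS' [OPENING] [FORCE]. ROWS is text: rows parted by semicolons, each of 4 numbers parted by spaces: the shift along the tool's x, y, z in mm, then the turn about the tool's y in degrees. In form: x y z spin; .... A call has 1 to 10 rows; each row is the pose to reach, as a shift and turn from the pose commanded when the call began, along the tool's axes at that moment; what a row does not reach only later rows make up. A row lasts 1/10 s, in which the tool goes at most 50 mm and 8.59 degrees, less where a joint would pass 70% of its speed; a pose out of reach is approached as far as the arm can. A call with a gripper value outside its range is refused whole. OPENING is the gripper command: -1 is shut, 1 is fully open, values between are in proportion, set as the call begins (- or left out, the last holds). The fingers move at their own pace and stop on an object; FORCE is the grip in N (left out, the last holds). Time passes only in rows, so rows that repeat a pose let the fingers close. It gives the time, the measured TCP pose, the force and the opening at its end, in the units of the state.
- r.get_state(): the state, without advancing time (a new reading comes with each control period).
- r.snapshot(name): name is "side" or "top" or "wrist"; returns a dict with "frame" (480x640x3 uint8, red, green, blue), "intrinsics" (3x3 intrinsics, pixels), "R" (3x3) and "t" (3): a world point X has camera coordinates R X + t. Camera axes: x right, y down, z forward; pixel columns grow to the right and rows downward; lengths in m; the calibration is good to about 2 mm. A picture is of the moment at which its call begins. There is no depth.
- r.finish_job(): hands the job in, once; it reports no verdict.
Trained networks look in the newest picture that a camera, given by its name, has taken for a name from the list of things; names that differ only in an ending like _2 or _b are one class to them, and where a whole thing is asked for, a point or a joint stands for the part that bears it (a point fixed in the world has none). Each returns a list of dicts, best first, with "p" (0 to 1); they miss things now and then, are a little off and sometimes report something else, mostly with a low value. They report only what shows in the picture. A call takes as long as a camera call. They do not tell look-alikes from the thing itself.
- r.trace(camera, name): "region" (480x640 bool, what is visible of it) and "centre" ([row, column] in pixels, amid what is visible of it).
- r.tip_of(camera, name): "centre" ([row, column] in pixels: a listed point, or the origin of a listed thing).
The state is a dict: "clock": time; "q": joint angles; "qd": joint speeds; "joint_torque": joint torques, N m; "tool_pos": TCP position; "eef_rot": TCP orientation; "contact_force": force on the tool from outside, world axes, zero at the start; "moment": the same for the moment, N m; "opening": opening from 0.0 (shut) to 1.0 (fully open).
Only numpy, scipy, OpenCV 4.12 (cv2) and the standard library are available. Lean on these libraries where they do the work, as an engineer would, in place of code of your own. Each camera call takes 0.05 s, during which the arm holds its last target.

### The job

The low grey metal keeper at the back of the worktop has one handleless drawer on a push latch: pressed home once it lets go and springs out by itself, pressed home again it catches. Press the drawer to release it, set the stepped steel gauge block down in it, upright as it stands now, then push the drawer in until it latches and take your hand away so that it stays shut. Go gently: never push on the drawer or the keeper with more than 10 N, do not drop the block, and leave the other things on the worktop where they are.

Things in the scene. Friction and masses are not known exactly. Their poses are not given: they have to be found in the camera images.
- keeper: Fixed grey sheet-steel carcass, 118 deep x 130 wide x 56 mm high; 4 mm side cheeks of full height run 38 mm on past its front, open above. Origin on the worktop under the middle of the front edge of its top; x points from the front into the carcass (the way the drawer is pushed in), z up; turned by up to 0.15 rad about z.
- drawer (a joint): Drawer travel in m along the keeper's -x. 0 = latched shut (start), +0.075 = fully out, negative = pressed in past the latched place. A spring pushes it out (2.5 N latched, 1.5 N out; damper 15 N per m/s): unlatched it comes fully out in 1 to 2 s. The latch trips, either way, at a hidden depth of -0.007 to -0.026 that differs each time; pushing takes 3 to 5 N up to there.
- drawer_face (a point): Centre of the thin grey press pad on the drawer's flat aluminium face plate (119 wide, 13 to 54 mm above the worktop), 34 mm above the worktop; axes as the keeper's, moves with the drawer. Press here along +x. Latched it is flush with the cheeks' ends, 38 mm in front of the carcass top. About 1.5 mm after the trip depth a stop (12 N per mm) ends the press; then let the drawer come back by itself.
- drawer_floor (a point): Centre of the drawer's inner floor, 9 mm above the worktop, 55 mm behind drawer_face; moves with the drawer, axes as the keeper's. Open-topped inside: 93 mm (x) by 107 mm (y), side walls up to 43 mm above the worktop, face plate to 54 mm. Fully out, the floor is uncovered from 47 mm in front of this point to the carcass top's edge, 58 mm behind it. It must come out over 50 mm to relatch.
- gauge_block: Ground steel step block, 22 wide (its x) x 48 long (its y) x 30 mm high: 20 mm high over the half at -y, 30 mm over the half at +y; about 0.2 kg. Origin at the centre of its underside, z up. Stands upright on the worktop; grasp it across the 22 mm (along its x).
- stamp: Bystander: small turned wooden hand stamp, 23 mm wide, 53 mm high, origin at the centre of its underside. Leave it alone.
- loupe: Bystander: folding loupe, round black lens with a metal cover, 30 x 57 x 15 mm high, origin at the centre of its underside. Leave it alone.
Not all that is in view belongs to the job. What is shaped like the gauge_block but pink or purple is not meant.

How it is judged:
By the outcome, as a careful person would: the job done as asked, in the order asked, and still so for the second after the job is handed in, with the robot touching nothing.
It also fails if it takes over 72 s, if anything falls off the work surface, if the arm or the gripper's body presses on something with over 40 N, if the wrist force passes 120 N, or if a joint passes its speed limit or range.

## Working session

There is one attempt and no reset: what is moved stays moved. The work goes in short steps, Python scripts to look and compute and a shell command to move; the robot and the scene stay as the last step left them, time stands still between calls to the robot, and variables do not carry over. Pictures are saved under pics/ and viewed, and the job is handed in when it is done.

```bash
mkdir -p pics; ls; python3 - <<'E'
from plant import r
import cv2,numpy as np
s=r.get_state()
for k,v in s.items(): print(k,np.round(v,4))
print(r.tcp_to_tips)
for c in("side","top","wrist"):
    d=r.snapshot(c); cv2.imwrite(f"pics/a_{c}.png",d["frame"][:,:,::-1])
    print(c,d["intrinsics"].round(1).tolist(),d["R"].round(4).tolist(),d["t"].round(4).tolist())
    for n in("keeper","drawer_face","drawer_floor","gauge_block","stamp","loupe"):
        print(n,"tip",[(round(x["p"],2),np.round(x["centre"],1).tolist()) for x in r.tip_of(c,n)],"tr",[(round(x["p"],2),np.round(x["centre"],1).tolist(),int(x["region"].sum())) for x in r.trace(c,n)])
E
```

```text
pics
clock 0.0
q [-1.2272  0.69   -0.1945  1.5664  0.1573  0.9025 -0.2151]
qd [-0.0001  0.0017 -0.0009  0.0009 -0.0008  0.0017  0.0001]
joint_torque [ 0.00000e+00 -5.27551e+01 -1.26700e+00 -1.53428e+01 -5.26000e-02
  6.40000e-03  2.00000e-04]
tool_pos [0.1904 0.5946 0.2459]
eef_rot [ 0.5716  0.4164 -0.4174 -0.5707]
contact_force [-0.1521  0.6351  0.1962]
moment [ 0.0123  0.009  -0.0102]
opening 1.0028
0.008
side [[590.3, 0.0, 329.0], [0.0, 590.3, 237.3], [0.0, 0.0, 1.0]] [[-0.9912, -0.1318, -0.0161], [-0.0475, 0.4653, -0.8839], [0.124, -0.8753, -0.4675]] [0.5038, 0.1005, 0.7511]
keeper tip [(0.76, [292.6, 235.5])] tr [(0.8, [273.8, 203.2], 9936)]
drawer_face tip [(0.85, [269.7, 255.0])] tr [(0.74, [267.1, 245.0], 1876)]
drawer_floor tip [(0.83, [284.7, 221.5])] tr []
gauge_block tip [(0.84, [294.6, 443.6]), (0.83, [236.5, 303.7]), (0.56, [238.2, 235.1])] tr [(0.7, [225.2, 303.3], 470), (0.66, [228.1, 231.5], 314), (0.6, [288.2, 449.1], 726)]
stamp tip [(0.79, [280.4, 383.0])] tr [(0.56, [261.9, 385.6], 367)]
loupe tip [(0.69, [233.5, 343.1])] tr [(0.58, [228.5, 343.9], 363)]
top [[60
[... 336 characters left out ...]
.9, 299.4])] tr []
gauge_block tip [(0.96, [159.3, 388.6]), (0.92, [223.9, 400.0]), (0.68, [340.3, 275.5])] tr [(0.91, [221.1, 400.1], 454), (0.79, [156.0, 391.2], 451), (0.57, [340.8, 279.2], 458)]
stamp tip [(0.7, [293.0, 315.2])] tr [(0.61, [171.4, 295.2], 2017), (0.59, [292.0, 314.3], 158)]
loupe tip [(0.76, [262.9, 396.6])] tr [(0.8, [261.5, 397.6], 572), (0.2, [143.1, 302.8], 7646)]
wrist [[396.5, 0.0, 318.3], [0.0, 396.5, 235.1], [0.0, 0.0, 1.0]] [[0.3041, 0.9526, -0.0001], [0.9107, -0.2907, 0.2934], [0.2795, -0.0893, -0.956]] [-0.6255, -0.0398, 0.3907]
keeper tip [] tr []
drawer_face tip [] tr []
drawer_floor tip [] tr []
gauge_block tip [] tr []
stamp tip [] tr []
loupe tip [] tr []
```

View pics/a_side.png

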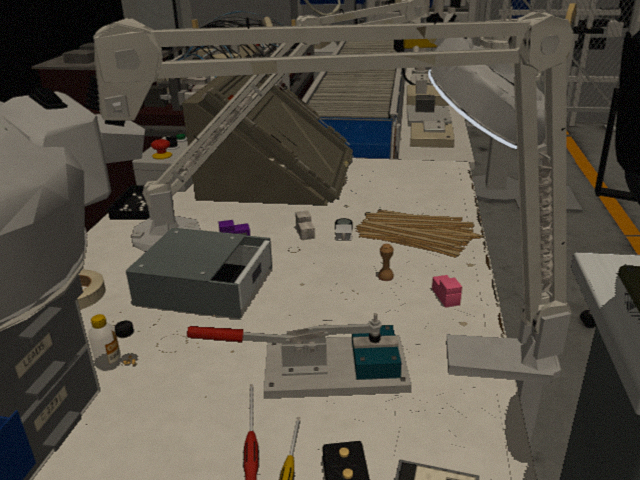

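View pics/a_top.png

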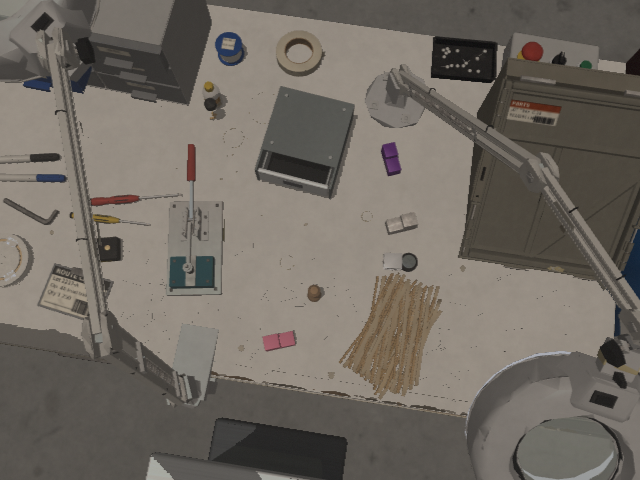

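View pics/a_wrist.png

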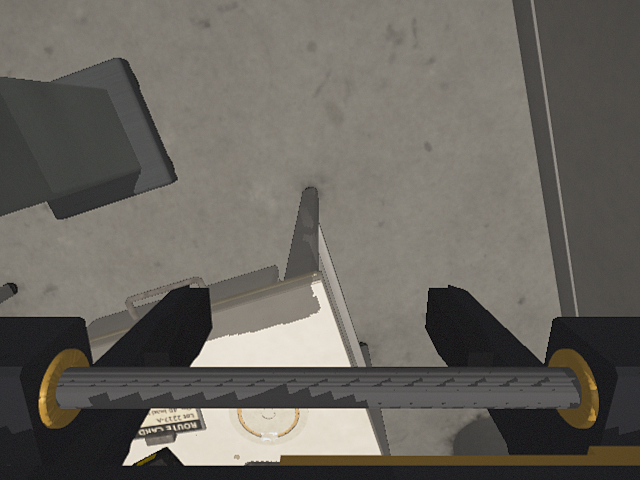

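```bash
cat > h.py <<'E'
from plant import r
import cv2,numpy as np
from scipy.spatial.transform import Rotation as Ro
def ray(d,rc):
    p=np.linalg.inv(d["intrinsics"])@np.array([rc[1],rc[0],1.]); R=d["R"]; return -R.T@d["t"], R.T@p
def onz(d,rc,z):
    o,v=ray(d,rc); return o+v*(z-o[2])/v[2]
def tri(obs):
    A=np.zeros((3,3));b=np.zeros(3);L=[]
    for d,rc in obs:
        o,v=ray(d,rc); v=v/np.linalg.norm(v);P=np.eye(3)-np.outer(v,v);A+=P;b+=P@o;L.append((P,o))
    X=np.linalg.solve(A,b); return X,[float(np.linalg.norm(P@(X-o)))for P,o in L]
def proj(d,X):
    c=d["R"]@np.asarray(X)+d["t"];u=d["intrinsics"]@c;return np.array([u[1]/u[2],u[0]/u[2]])
def crop(d,r0,r1,c0,c1,k,name):
    cv2.imwrite(name,cv2.resize(d["frame"][r0:r1,c0:c1,::-1],None,fx=k,fy=k,interpolation=cv2.INTER_CUBIC))
E
python3 - <<'E'
from h import *
S=r.snapshot("side");T=r.snapshot("top")
for n,a,b in [("keeper",(292.6,235.5),(171.9,296.8)),("face",(269.7,255),(187.1,291.9)),("floor",(284.7,221.5),(156.9,299.4)),("stamp",(280.4,383),(293,315.2)),("loupe",(233.5,343.1),(262.9,396.6))]:
    X,e=tri([(S,a),(T,b)]);print(n,X.round(4),np.round(e,4))
for a in [(294.6,443.6),(236.5,303.7),(238.2,235.1)]: print("side g",a,onz(S,a,0).round(4))
for a in [(159.3,388.6),(223.9,400),(340.3,275.5)]: print("top g",a,onz(T,a,0).round(4))
E
```

```text
keeper [ 0.6391  0.01   -0.0023] [0.0006 0.0006]
face [0.6032 0.0106 0.0358] [0.0044 0.0044]
floor [0.6605 0.0087 0.0091] [0.0026 0.0026]
stamp [ 0.4366 -0.0542 -0.009 ] [0. 0.]
loupe [ 0.5078 -0.1809 -0.002 ] [0.0012 0.0012]
side g (294.6, 443.6) [ 0.3522 -0.0121  0.    ]
side g (236.5, 303.7) [ 0.5713 -0.1606  0.    ]
side g (238.2, 235.1) [ 0.6817 -0.1433  0.    ]
top g (159.3, 388.6) [ 0.6864 -0.144   0.    ]
top g (223.9, 400) [ 0.574 -0.178  0.   ]
top g (340.3, 275.5) [ 0.3491 -0.003   0.    ]
```

The grey block is at side (225,303) and top (221,400). The look-alikes are purple, at side (228,232) and top (157,391), and pink, at side (290,449) and top (341,279). Lamp arms cross the workspace, so I'll locate those before moving.

```bash
python3 - <<'E'
from h import *
S=r.snapshot("side");T=r.snapshot("top")
print("base in top",proj(T,[0,0,0.0]),"tcp in top",proj(T,[.19,.595,.246]), "tcp side",proj(S,[.19,.595,.246]),"base .3 side",proj(S,[0,0,.3]))
print("cam pos",(-S["R"].T@S["t"]).round(3),(-T["R"].T@T["t"]).round(3))
for n,a,b in [("Llamp elbow",(45,543),(340,98)),("Llamp far",(75,125),(25,50)),("lampbase",(355,500),(365,198)),
 ("2 base",(225,165),(100,400)),("2 elbow",(195,158),(75,400)),("2 mid",(45,300),(168,538)),("clamp knob",(320,375),(268,188)),("clamp handle",(333,190),(150,190)),("bottle",(320,98),(88,209)),("screen edge",(203,320),(190,482))]:
    X,e=tri([(S,a),(T,b)]);print(n,X.round(3),np.round(e,4))
crop(T,190,260,360,440,8,"pics/b_top.png");crop(S,200,250,270,340,8,"pics/b_side.png")
E
```

```text
base in top [574.46190239 233.37739627] tcp in top [ 379.21694734 -254.28734415] tcp side [ 878.8451575  1320.20389595] base .3 side [ 78.17872028 811.23483955]
cam pos [0.411 0.677 0.448] [ 0.283 -0.085  0.995]
Llamp elbow [0.3   0.149 0.357] [0.0028 0.0028]
Llamp far [0.625 0.278 0.365] [0.0157 0.0157]
lampbase [0.292 0.112 0.002] [0.0005 0.0005]
2 base [ 0.797 -0.148  0.014] [0.0034 0.0034]
2 elbow [ 0.803 -0.14   0.075] [0.0035 0.0035]
2 mid [ 0.593 -0.315  0.274] [0.0006 0.0006]
clamp knob [0.435 0.145 0.064] [0.0016 0.0016]
clamp handle [0.632 0.184 0.058] [0.0033 0.0033]
bottle [0.744 0.175 0.06 ] [0.0018 0.0018]
screen edge [ 0.606 -0.303  0.011] [0.043 0.043]
```

View pics/b_top.png

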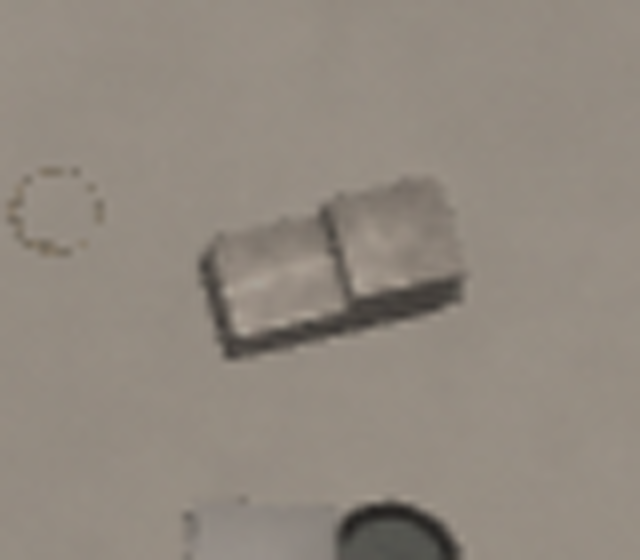

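View pics/b_side.png

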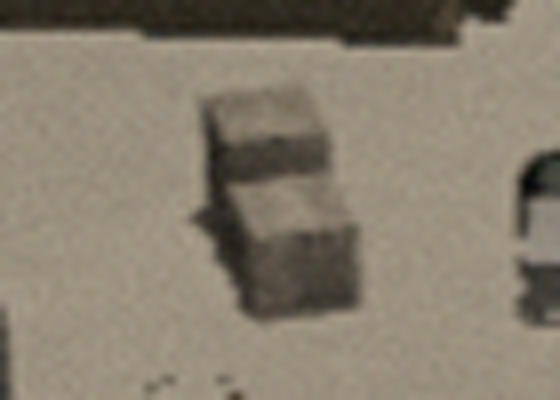

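The close crop confirms the grey stepped block, with its tall half toward -y world. Next I'll measure the block and keeper yaw from corners, and the extent of lamp 2.

```bash
python3 - <<'E'
from h import *
S=r.snapshot("side");T=r.snapshot("top")
crop(T,80,200,245,365,5,"pics/c_top.png");crop(S,220,320,120,280,5,"pics/c_side.png")
for n,a,b in [("ring c",(105,470),(435,545)),("head2",(70,440),(355,610))]:
    X,e=tri([(S,a),(T,b)]);print(n,X.round(3),np.round(e,4))
# block masks
for c,d in(("top",T),("side",S)):
    for x in r.trace(c,"gauge_block"):
        m=x["region"].astype(np.uint8);print(c,cv2.minAreaRect(np.argwhere(m).astype(np.float32)))
E
```

```text
ring c [ 0.287 -0.389  0.159] [0.016 0.016]
head2 [ 0.37  -0.441  0.212] [0.012 0.012]
top ((158.64707946777344, 390.9117736816406), (32.25723648071289, 16.00735092163086), 14.03624439239502)
top ((340.2647399902344, 278.4411926269531), (15.279744148254395, 29.83188247680664), 14.03624439239502)
top ((223.74998474121094, 401.7500305175781), (15.811386108398438, 31.939001083374023), 18.434947967529297)
side ((289.423095703125, 448.1153259277344), (36.332862854003906, 25.238859176635742), 33.690067291259766)
side ((225.1605682373047, 304.2981872558594), (29.59683609008789, 17.528223037719727), 16.699241638183594)
side ((227.48464965820312, 234.61944580078125), (32.07292175292969, 12.034647941589355), 83.2901611328125)
```

View pics/c_top.png

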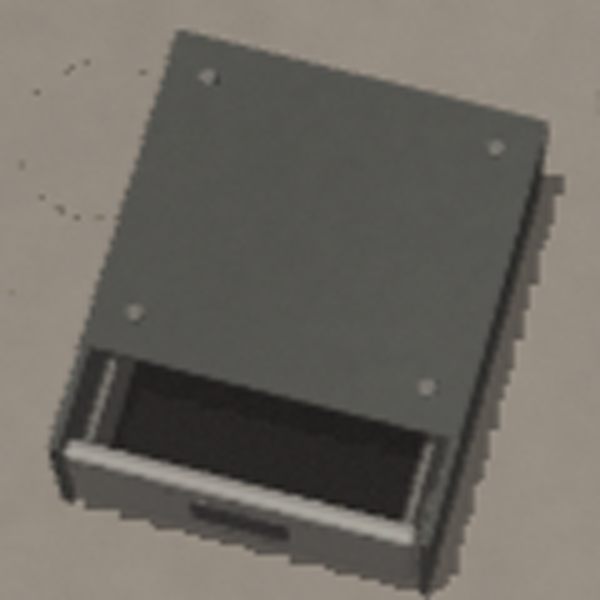

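View pics/c_side.png

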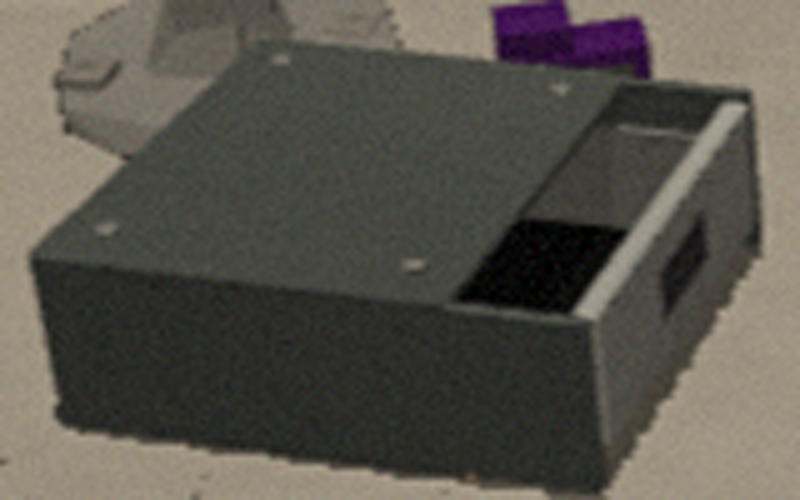

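```bash
cat > fit.py <<'E'
from h import *
from scipy.optimize import least_squares
S=r.snapshot("side");T=r.snapshot("top")
def cv(p,k,c0,r0): return np.array([(p[1]+.5)/k+r0-.5,(p[0]+.5)/k+c0-.5])
def fit(obs,x0,zfree=True):
    def res(x):
        Rz=Ro.from_euler("z",x[3]).as_matrix();out=[]
        for d,P,q in obs: out.append(proj(d,Rz@np.array(P)+x[:3])-q)
        return np.concatenate(out)
    s=least_squares(res,x0,loss="soft_l1");return s.x,res(s.x).reshape(-1,2)
E
python3 - <<'E'
from fit import *
k=lambda p:cv(p,5,245,80); ks=lambda p:cv(p,5,120,220)
tz=.056
KL={(.118,.065,tz):[(180,32),(35,260)],(.118,-.065,tz):[(548,125),(255,40)],(0,.065,tz):[(88,348),(455,300)],(0,-.065,tz):[(452,435),(617,83)]}
obs=[]
for P,(a,b) in KL.items(): obs+=[(T,P,k(a)),(S,P,ks(b))]
x,e=fit(obs,[.64,.01,0,0]);print("keeper",x.round(4));print(e.round(1).tolist())
f=Ro.from_euler("z",x[3]).as_matrix()@np.array([-.038,0,.034])+x[:3];print("face",f)
b=lambda p:cv(p,8,360,190); bs=lambda p:cv(p,8,270,200)
# block: +y = tall half -> world -y ; block x -> world -x
w=.011
obs=[]
A={(-w,-.024,.02):(235-20,238),(w,-.024,.02):(235,338)}
top={(w,-.024,.02):(215,238),(-w,-.024,.02):(235,338),(w,.0,.03):(325,205),(w,.024,.03):(440,178),(-w,.024,.03):(463,275),(-w,0,.03):(355,300)}
# side camera sees from +y: image right = -x world
sd={(-w,-.024,.0):(357,308),(w,-.024,0):(255,318),(w,-.024,.02):(255,235),(-w,-.024,.02):(357,228),(w,0,.03):(225,143),(-w,0,.03):(328,130),(w,.024,.03):(203,98),(-w,.024,.03):(305,85)}
# model x sign: with yaw ~pi block +x = world -x, so flip
for P,a in top.items(): obs.append((T,(-P[0],P[1],P[2]),b(a)))
for P,a in sd.items(): obs.append((S,(-P[0],P[1],P[2]),bs(a)))
x,e=fit(obs,[.573,-.17,0,3.14]);print("block",x.round(4));print(e.round(1).tolist())
s=r.get_state();R=Ro.from_quat(s["eef_rot"]).as_matrix();print("tool axes cols",R.round(3).tolist())
E
```

```text
keeper [ 0.6443  0.004  -0.004  -0.0908]
[[0.2, -0.5], [0.2, -0.9], [-1.2, 0.4], [-0.1, 0.1], [0.1, -0.5], [1.6, -0.5], [0.8, 3.1], [-1.7, 2.4]]
face [0.6064794  0.00740142 0.03004785]
block [ 5.7210e-01 -1.7830e-01 -2.6000e-03  3.5172e+00]
[[-0.2, -0.6], [-0.3, 0.1], [-0.8, 0.3], [-0.5, 0.0], [-0.1, 0.5], [-0.1, -0.1], [0.6, 0.6], [1.0, 0.1], [0.4, -0.4], [-0.4, 0.3], [0.0, 0.2], [0.0, 0.5], [-0.4, 0.1], [-0.4, 0.3]]
tool axes cols [[0.305, 0.0, -0.952], [0.952, 0.0, 0.305], [0.0, -1.0, 0.0]]
```

```bash
python3 -m inch '0 -40 0 0; 0 -80 0 0; 0 -120 0 0; 0 -160 0 0; 0 -200 0 0; 0 -240 0 0; 0 -280 0 0; 0 -300 0 0; 0 -300 0 0; 0 -300 0 0' -1
python3 - <<'E'
from h import *
d=r.snapshot("side");cv2.imwrite("pics/d_side.png",d["frame"][:,:,::-1])
d=r.snapshot("wrist");cv2.imwrite("pics/d_w.png",d["frame"][:,:,::-1])
s=r.get_state();print(np.round(s["q"],3),s["tool_pos"])
E
```

```text
clock: 3.45
tool_pos: [0.1904, 0.5951, 0.5459]
eef_rot: [0.571, 0.417, -0.417, -0.571]
contact_force: [0.1, 0.1, -0.5]
opening: 0.118
[-1.246  0.524 -0.195  0.965  0.098  1.664 -0.146] [0.19044705 0.59473255 0.54476746]
```

View pics/d_w.png

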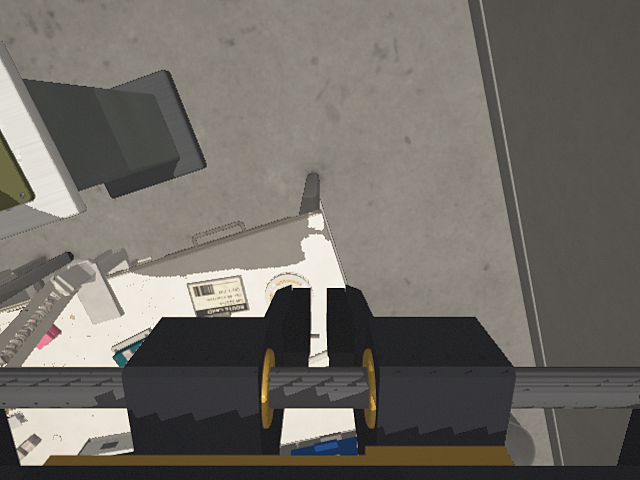

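```bash
python3 -m inch '-28 0 -32 5; -56 0 -64 10; -84 0 -96 15; -112 0 -129 20; -140 0 -161 25; -168 0 -193 30; -196 0 -226 35; -222 0 -258 39; -222 0 -258 39'
python3 - <<'E'
from h import *
for c in("side","top"):
    d=r.snapshot(c);cv2.imwrite(f"pics/e_{c}.png",d["frame"][:,:,::-1])
s=r.get_state();print(np.round(s["q"],3),s["tool_pos"],Ro.from_quat(s["eef_rot"]).as_matrix().round(3).tolist())
E
```

```text
clock: 4.45
tool_pos: [0.3718, 0.299, 0.5459]
eef_rot: [0.68, 0.198, -0.198, -0.677]
contact_force: [-0.5, -0.4, 0.8]
opening: 0.006
[-0.801  0.238  0.02   1.422 -0.005  1.484 -0.202] [0.36850783 0.30429675 0.54570209] [[0.837, -0.002, -0.547], [0.547, -0.001, 0.837], [-0.002, -1.0, 0.0]]
```

View pics/e_side.png

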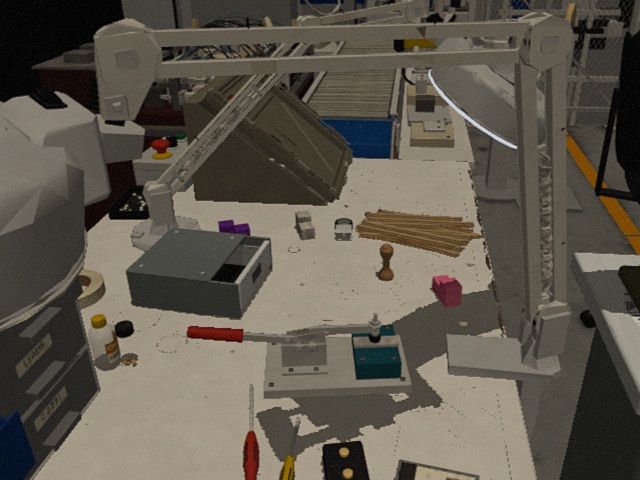

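View pics/e_top.png

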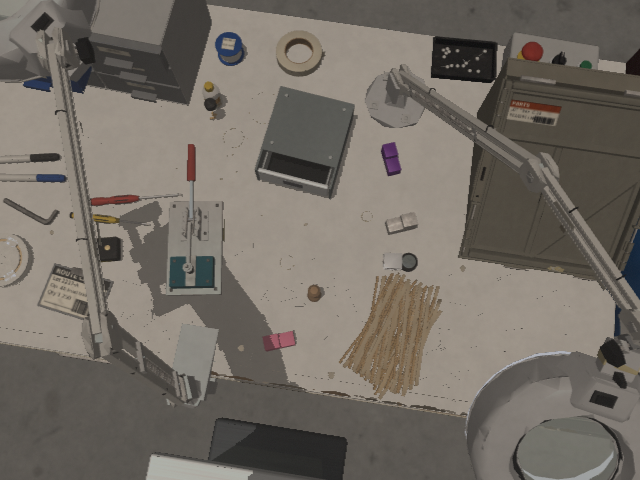

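```bash
python3 -m inch '-1 0 -42 5; -2 0 -84 10; -4 0 -126 15; -5 0 -168 20; -6 0 -210 25; -8 0 -252 30; -9 0 -295 35; -10 0 -335 38; -10 0 -335 38; -10 0 -335 38'
python3 - <<'E'
from h import *
for c in("side","top","wrist"):
    d=r.snapshot(c);cv2.imwrite(f"pics/f_{c}.png",d["frame"][:,:,::-1])
s=r.get_state();print(np.round(s["q"],3),s["tool_pos"],Ro.from_quat(s["eef_rot"]).as_matrix().round(3).tolist(),s["contact_force"])
E
```

```text
clock: 5.55
tool_pos: [0.5439, 0.0209, 0.5455]
eef_rot: [-0.706, 0.03, -0.028, 0.707]
contact_force: [0.5, -0.2, -0.0]
opening: 0.004
[-0.304  0.367  0.302  1.251 -0.109  1.539 -0.096] [0.54345817 0.02199939 0.54639105] [[0.997, -0.001, 0.078], [-0.078, 0.001, 0.997], [-0.001, -1.0, 0.001]] [-1.14131184 -0.22699079  0.36634009]
```

View pics/f_side.png

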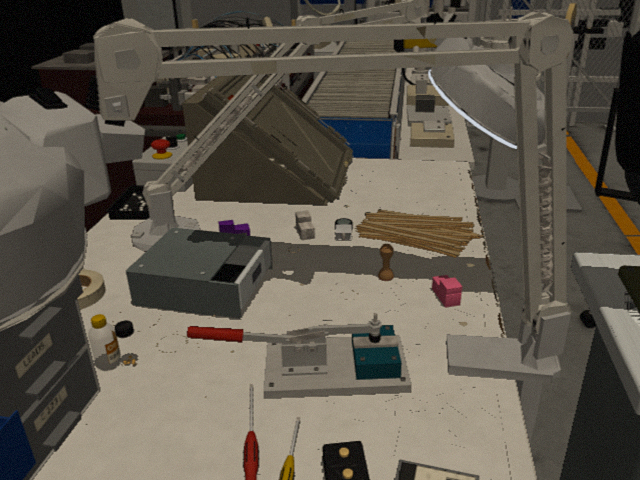

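View pics/f_top.png

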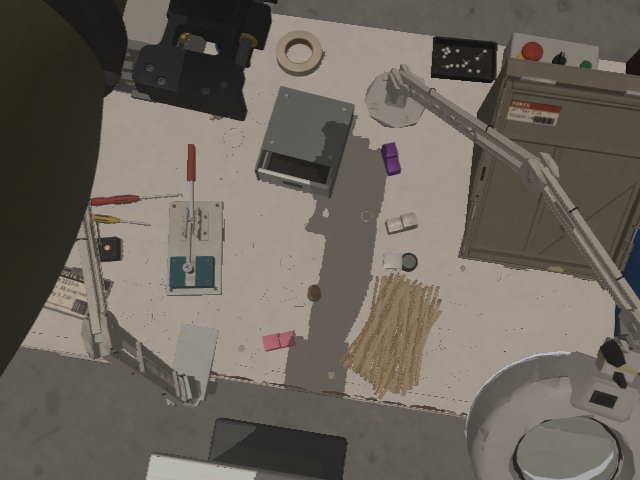

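View pics/f_wrist.png

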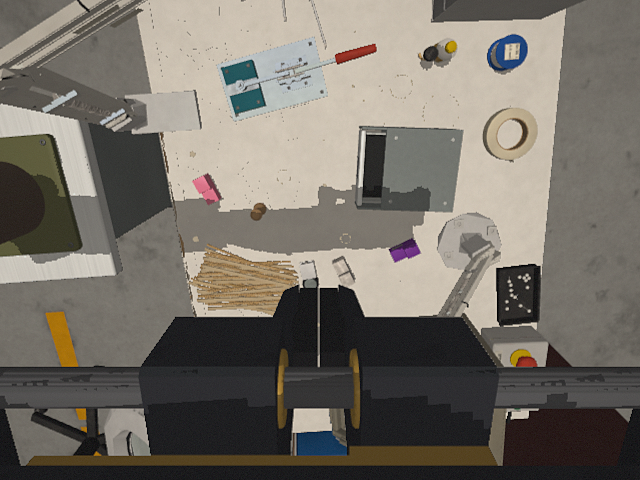

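```bash
python3 -m inch '0 30 0 0; 0 60 0 0; 0 90 0 0; 0 120 0 0; 0 150 0 0; 0 180 0 0; 0 210 0 0; 0 230 0 0; 0 230 0 0'
python3 - <<'E'
from h import *
D={}
for c in("side","top","wrist"):
    d=r.snapshot(c);D[c]=d;cv2.imwrite(f"pics/g_{c}.png",d["frame"][:,:,::-1])
    for n in("keeper","drawer_face","gauge_block"):
        print(c,n,"tip",[(round(x["p"],2),np.round(x["centre"],1).tolist()) for x in r.tip_of(c,n)])
s=r.get_state();print(np.round(s["q"],3),s["tool_pos"],s["contact_force"])
E
```

```text
clock: 6.6
tool_pos: [0.5417, 0.0215, 0.3144]
eef_rot: [-0.706, 0.03, -0.026, 0.707]
contact_force: [0.6, -0.2, 0.3]
opening: 0.006
side keeper tip [(0.56, [291.8, 232.6])]
side drawer_face tip [(0.73, [234.2, 303.5]), (0.71, [268.2, 254.5]), (0.36, [285.2, 222.2])]
side gauge_block tip [(0.87, [239.0, 236.8]), (0.87, [292.4, 445.1]), (0.84, [233.4, 302.5])]
top keeper tip [(0.7, [170.0, 298.0])]
top drawer_face tip [(0.57, [186.7, 291.1])]
top gauge_block tip [(0.84, [163.3, 391.9]), (0.82, [222.8, 399.7]), (0.61, [340.5, 278.4])]
wrist keeper tip []
wrist drawer_face tip [(0.95, [191.1, 377.7])]
wrist gauge_block tip [(0.87, [217.2, 157.0]), (0.56, [300.6, 435.9])]
[-0.28   0.506  0.257  1.732 -0.155  0.923 -0.043] [0.5439647  0.01951836 0.3169188 ] [-0.36811618  0.43323699  0.44995445]
```

View pics/g_side.png

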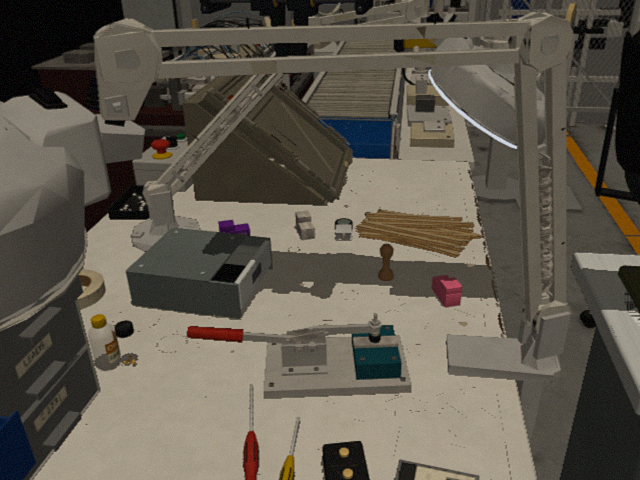

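View pics/g_top.png

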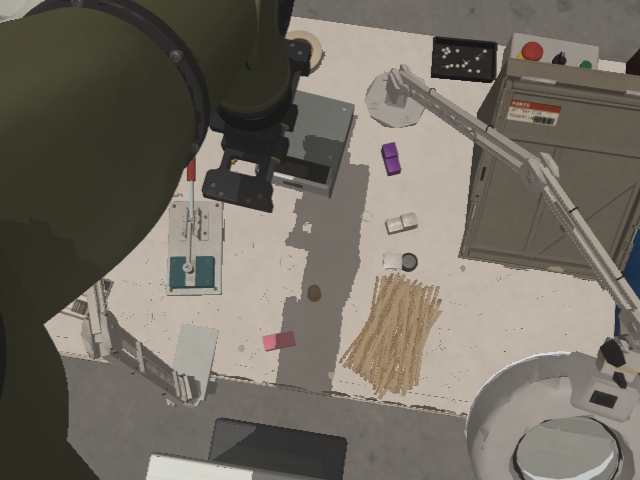

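View pics/g_wrist.png

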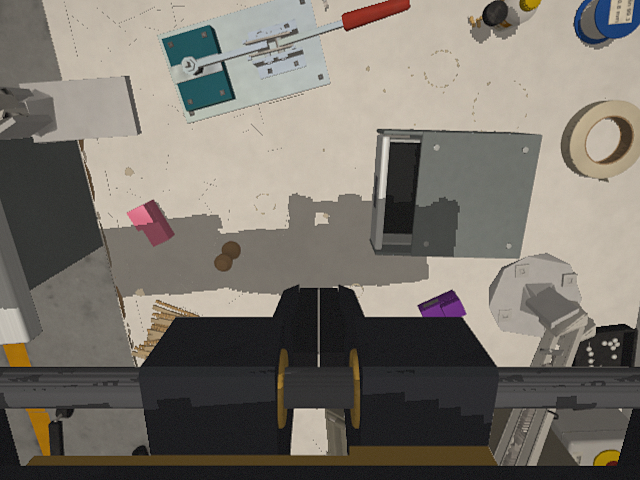

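```bash
python3 - <<'E'
from h import *
S=r.snapshot("side");T=r.snapshot("top");W=r.snapshot("wrist")
ow=(W,(191.1,377.7));ot=(T,(187,291.5));os_=(S,(269,254.7))
for o in([ow,ot],[ow,os_],[ow,ot,os_]): 
    X,e=tri(o);print(X.round(4),np.round(e,4))
print("keeper-fit face in wrist",proj(W,[.6065,.0074,.034]))
# block top center from wrist? 
crop(W,110,270,360,560,4,"pics/h_w.png")
E
```

```text
[0.6054 0.0107 0.023 ] [0.0028 0.0028]
[0.6064 0.0125 0.0393] [0.0009 0.0009]
[0.6041 0.0114 0.037 ] [0.0018 0.0056 0.0039]
keeper-fit face in wrist [194.58475829 378.01981028]
```

View pics/h_w.png

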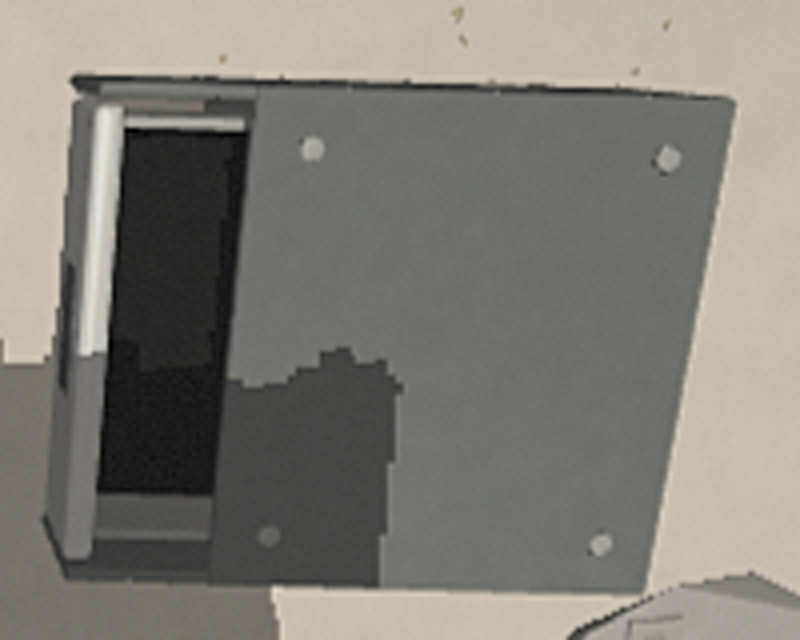

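```bash
python3 - <<'E'
from fit import *
W=r.snapshot("wrist")
k=lambda p:cv(p,5,245,80); ks=lambda p:cv(p,5,120,220); kw=lambda p:cv(p,4,360,110)
tz=.056
KL={(.118,.065,tz):[(180,32),(35,260),(735,100)],(.118,-.065,tz):[(548,125),(255,40),(645,592)],(0,.065,tz):[(88,348),(455,300),(257,88)],(0,-.065,tz):[(452,435),(617,83),(212,582)]}
for use in((0,1,2),(2,),(0,2)):
    obs=[]
    for P,a in KL.items():
        for d,f,i in((T,k,0),(S,ks,1),(W,kw,2)):
            if i in use: obs.append((d,P,f(a[i])))
    x,e=fit(obs,[.64,.01,0,0]);f=Ro.from_euler("z",x[3]).as_matrix()@np.array([-.038,0,.034])+x[:3]
    print(use,"keeper",x.round(4),"face",f.round(4),np.abs(e).max().round(1))
E
```

```text
(0, 1, 2) keeper [ 0.6447  0.0054 -0.0041 -0.1002] face [0.6069 0.0092 0.0299] 2.3
(2,) keeper [ 0.6455  0.0055 -0.0058 -0.1033] face [0.6077 0.0094 0.0282] 0.5
(0, 2) keeper [ 0.6457  0.0054 -0.0064 -0.1035] face [0.6079 0.0094 0.0276] 2.2
```

```bash
python3 -m inch '0 30 -1 0; 0 60 -2 0; 0 90 -3 0; 0 120 -4 1; 0 150 -4 1; 0 180 -4 1; 0 186 -4 1; 0 186 -4 1'
python3 - <<'E'
from h import *
for c in("side","top"):
    d=r.snapshot(c);cv2.imwrite(f"pics/i_{c}.png",d["frame"][:,:,::-1])
s=r.get_state();print(np.round(s["q"],3),s["tool_pos"],s["contact_force"],s["joint_torque"])
E
```

```text
clock: 8.3
tool_pos: [0.5432, 0.0155, 0.1302]
eef_rot: [0.706, -0.036, 0.035, -0.706]
contact_force: [-0.4, -0.3, 0.1]
opening: 0.006
[-0.208  0.764  0.159  1.922 -0.243  0.472  0.025] [0.54448423 0.01550529 0.13185785] [-0.15694159  0.02691776  0.33222928] [ 1.34649547e-02 -4.79009414e+01  3.20935115e+00 -8.51516515e+00
 -2.99561606e-02  3.77807720e-02  8.78961127e-04]
```

View pics/i_side.png

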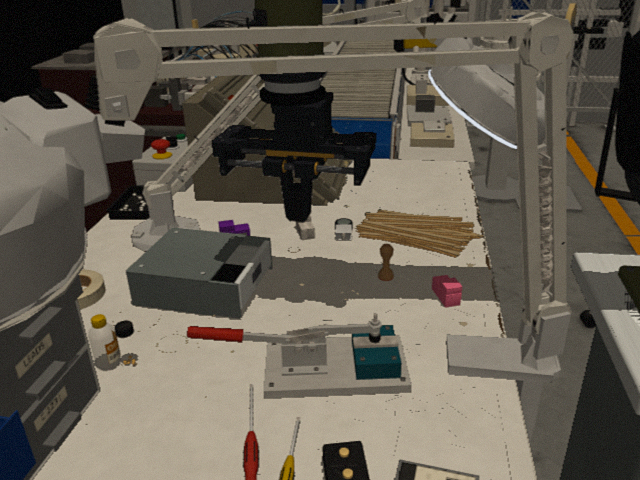

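View pics/i_top.png

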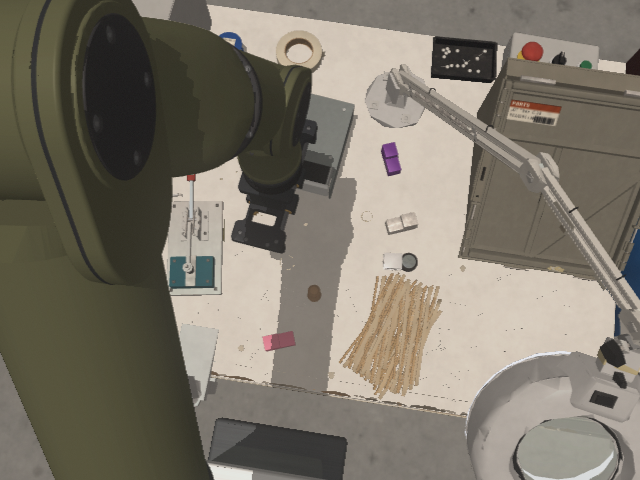

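```bash
python3 -m inch '0 20 0 0; 0 40 0 0; 0 60 0 0; 0 80 0 0; 0 96 0 0; 0 101 0 0; 0 101 0 0; 0 101 0 0'
python3 - <<'E'
from h import *
W=r.snapshot("wrist");cv2.imwrite("pics/j_w.png",W["frame"][:,:,::-1])
d=r.snapshot("side");crop(d,150,350,150,410,3,"pics/j_s.png")
s=r.get_state();print(s["tool_pos"],s["contact_force"],Ro.from_quat(s["eef_rot"]).as_matrix().round(3).tolist())
E
```

```text
clock: 9.2
tool_pos: [0.5445, 0.0156, 0.0309]
eef_rot: [-0.706, 0.035, -0.036, 0.706]
contact_force: [0.4, 0.1, 0.2]
opening: 0.006
[0.54438491 0.0155827  0.03084   ] [-0.40013951  0.2675667   0.26503448] [[0.995, 0.002, 0.1], [-0.1, 0.0, 0.995], [0.002, -1.0, 0.0]]
```

View pics/j_w.png

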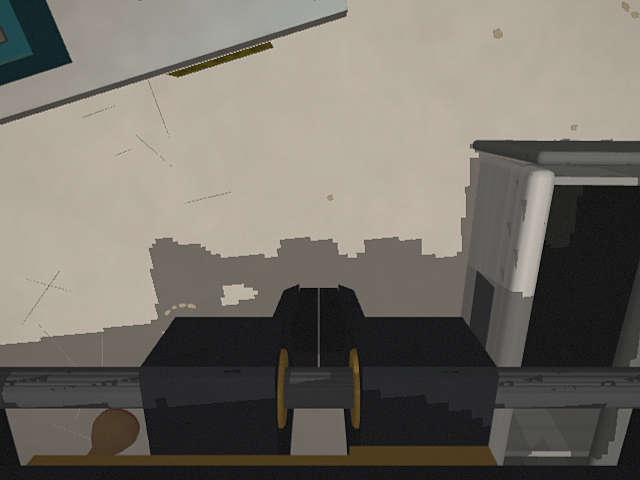

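View pics/j_s.png

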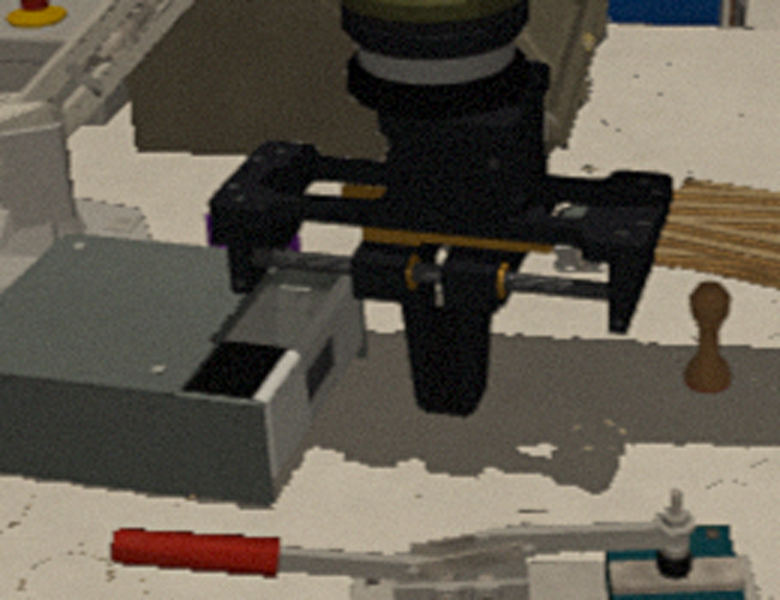

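```bash
python3 -m inch '6 0 0 0; 12 0 0 0; 18 0 0 0; 24 0 0 0; 30 0 0 0; 34 0 0 0; 36 0 0 0; 36 0 0 0'; python3 -m inch '1 0 0 0; 2 0 0 0; 3 0 0 0; 4 0 0 0; 4 0 0 0'
```

```text
clock: 10.1
tool_pos: [0.5796, 0.0119, 0.0296]
eef_rot: [-0.706, 0.035, -0.036, 0.706]
contact_force: [-0.5, 0.4, -0.2]
opening: 0.01
clock: 10.6
tool_pos: [0.5836, 0.0116, 0.0297]
eef_rot: [-0.706, 0.035, -0.036, 0.706]
contact_force: [0.5, -0.5, -0.3]
opening: 0.006
```

```bash
python3 - <<'E'
from h import *
W=r.snapshot("wrist");cv2.imwrite("pics/k_w.png",W["frame"][:,:,::-1])
d=r.snapshot("side");crop(d,150,350,150,410,3,"pics/k_s.png")
s=r.get_state();print(s["tool_pos"],s["contact_force"])
E
```

```text
[0.58333199 0.01162342 0.02971111] [ 0.03728766 -0.78040494 -0.43034748]
```

View pics/k_s.png

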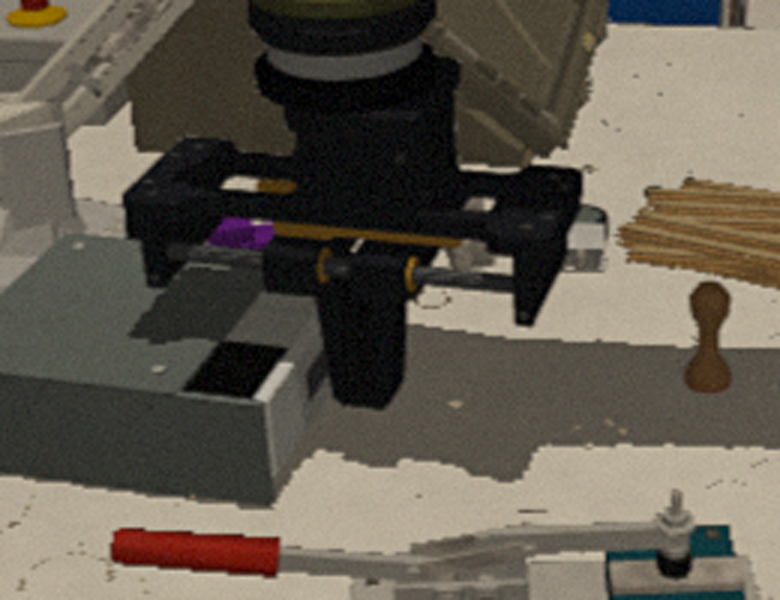

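View pics/k_w.png

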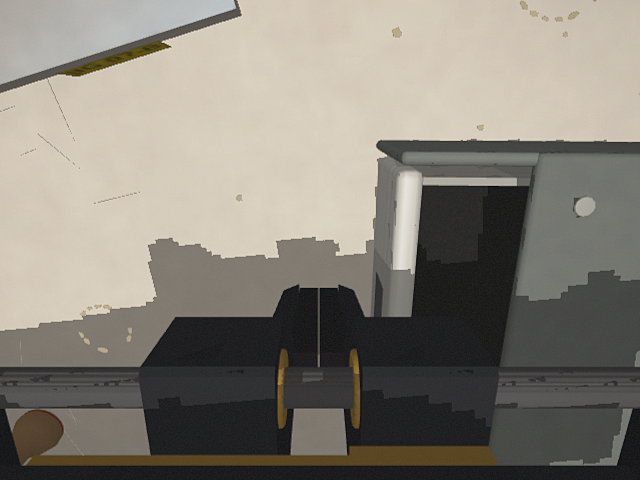

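```bash
f(){ grep -E 'tool_pos|force'; }; python3 -m inch '1 0 0 0; 2 0 0 0; 2 0 0 0'|f; python3 -m inch '1 0 0 0; 2 0 0 0; 2 0 0 0'|f; python3 -m inch '1 0 0 0; 2 0 0 0; 2 0 0 0'|f
```

```text
tool_pos: [0.5856, 0.0114, 0.0297]
contact_force: [0.2, 0.1, 0.7]
tool_pos: [0.5875, 0.0112, 0.0297]
contact_force: [0.2, -1.0, 0.4]
tool_pos: [0.5893, 0.011, 0.0296]
contact_force: [-0.3, 0.2, 0.0]
```

```bash
f(){ grep -E 'tool_pos|force'; }; python3 -m inch '1 0 0 0; 2 0 0 0; 2 0 0 0'|f; python3 -m inch '1 0 0 0; 2 0 0 0; 2 0 0 0'|f
```

```text
tool_pos: [0.5904, 0.0109, 0.0295]
contact_force: [-3.2, -0.2, 0.8]
tool_pos: [0.5931, 0.0106, 0.0295]
contact_force: [-2.4, 0.2, -0.7]
```

```bash
f(){ grep -E 'tool_pos|force'; }; python3 -m inch '1 0 0 0; 1 0 0 0'|f; python3 -m inch '1 0 0 0; 1 0 0 0'|f;  python3 -m inch '1 0 0 0; 1 0 0 0'|f
```

```text
tool_pos: [0.5943, 0.0105, 0.0296]
contact_force: [-2.0, -0.0, -1.1]
tool_pos: [0.5953, 0.0103, 0.0296]
contact_force: [-2.2, 0.1, -1.5]
tool_pos: [0.5964, 0.0103, 0.0297]
contact_force: [-2.5, 0.1, -1.6]
```

```bash
f(){ grep -E 'tool_pos|force'; }; python3 -m inch '1 0 0 0; 1 0 0 0'|f
```

```text
tool_pos: [0.5975, 0.0101, 0.0297]
contact_force: [-1.7, -0.7, -1.4]
```

```bash
f(){ grep -E 'tool_pos|force'; }; python3 -m inch '1 0 0 0; 1 0 0 0'|f
```

```text
tool_pos: [0.5985, 0.01, 0.0297]
contact_force: [-1.7, -0.2, -1.7]
```

```bash
python3 -m inch '1 0 0 0; 1 0 0 0'|grep -E 'tool_pos|force'
```

```text
tool_pos: [0.5995, 0.0099, 0.0298]
contact_force: [-2.6, 0.3, -1.8]
```

```bash
python3 -m inch '1 0 0 0; 1 0 0 0'|grep -E 'tool_pos|force'
```

```text
tool_pos: [0.6005, 0.0098, 0.0297]
contact_force: [-3.7, -1.0, -0.8]
```

```bash
python3 -m inch '1 0 0 0; 1 0 0 0'|grep -E 'tool_pos|force'
```

```text
tool_pos: [0.6015, 0.0098, 0.0297]
contact_force: [-2.6, 0.3, -1.8]
```

```bash
python3 -m inch '1 0 0 0; 1 0 0 0'|grep -E 'tool_pos|force'
```

```text
tool_pos: [0.6025, 0.0096, 0.0297]
contact_force: [-2.7, -0.4, 0.2]
```

```bash
python3 -m inch '1 0 0 0; 1 0 0 0'|grep -E 'tool_pos|force'
```

```text
tool_pos: [0.6035, 0.0095, 0.0297]
contact_force: [-2.7, 0.3, -1.1]
```

```bash
python3 -m inch '1 0 0 0; 1 0 0 0'|grep -E 'tool_pos|force'
```

```text
tool_pos: [0.6045, 0.0094, 0.0297]
contact_force: [-2.8, -0.3, -1.1]
```

```bash
python3 -m inch '1 0 0 0; 1 0 0 0'|grep -E 'tool_pos|force'
```

```text
tool_pos: [0.6054, 0.0093, 0.0297]
contact_force: [-2.6, -0.1, -1.1]
```

```bash
python3 -m inch '1 0 0 0; 1 0 0 0'|grep -E 'tool_pos|force'
```

```text
tool_pos: [0.6064, 0.0092, 0.0297]
contact_force: [-2.5, -1.2, -0.6]
```

```bash
python3 -m inch '1 0 0 0; 1 0 0 0'|grep -E 'tool_pos|force'
```

```text
tool_pos: [0.6074, 0.0091, 0.0297]
contact_force: [-3.0, -0.7, -0.4]
```

```bash
python3 -m inch '1 0 0 0; 1 0 0 0'|grep -E 'tool_pos|force'
```

```text
tool_pos: [0.6084, 0.009, 0.0297]
contact_force: [-3.0, -0.2, 0.2]
```

```bash
python3 -m inch '1 0 0 0; 1 0 0 0'|grep -E 'tool_pos|force'
```

```text
tool_pos: [0.6094, 0.0089, 0.0297]
contact_force: [-2.7, -0.2, -0.5]
```

```bash
g(){ grep -E 'tool_pos|force'|tee /dev/stderr|awk '/force/{gsub(/[\[,]/,"",$2); exit ($2<-4.4)}'; }
python3 -m inch '.5 0 0 0; .5 0 0 0'|g && python3 -m inch '.5 0 0 0; .5 0 0 0'|g && python3 -m inch '.5 0 0 0; .5 0 0 0'|g && python3 -m inch '.5 0 0 0; .5 0 0 0'|g && python3 -m inch '.5 0 0 0; .5 0 0 0'|g && python3 -m inch '.5 0 0 0; .5 0 0 0'|g
```

```text
tool_pos: [0.6098, 0.0089, 0.0297]
contact_force: [-2.9, -1.0, -0.8]
```

```bash
g(){ grep -E 'tool_pos|force'|tee /dev/stderr|awk '/force/{gsub(/[\[,]/,"",$2); exit ($2+0 < -4.4)}'; }
python3 -m inch '.5 0 0 0; .5 0 0 0'|g && python3 -m inch '.5 0 0 0; .5 0 0 0'|g && python3 -m inch '.5 0 0 0; .5 0 0 0'|g && python3 -m inch '.5 0 0 0; .5 0 0 0'|g && python3 -m inch '.5 0 0 0; .5 0 0 0'|g && python3 -m inch '.5 0 0 0; .5 0 0 0'|g
```

```text
tool_pos: [0.6128, 0.0085, 0.0297]
contact_force: [-3.4, -1.7, -0.1]
```

```bash
g(){ grep -E 'tool_pos|force'|awk '{print > "/dev/stderr"} /force/{gsub(/[\[,]/,"",$2); exit ($2+0 < -4.4)}' 2>>g.log; }
python3 -m inch '.5 0 0 0; .5 0 0 0'|g && python3 -m inch '.5 0 0 0; .5 0 0 0'|g && python3 -m inch '.5 0 0 0; .5 0 0 0'|g && python3 -m inch '.5 0 0 0; .5 0 0 0'|g; cat g.log
```

```text
tool_pos: [0.6133, 0.0085, 0.0297]
contact_force: [-3.0, -0.4, -0.4]
tool_pos: [0.6138, 0.0085, 0.0297]
contact_force: [-3.6, -1.0, -0.2]
tool_pos: [0.6143, 0.0085, 0.0297]
contact_force: [-3.5, -0.9, -0.4]
tool_pos: [0.6147, 0.0085, 0.0297]
contact_force: [-3.0, -1.1, 0.7]
```

```bash
rm g.log; g(){ grep -E 'tool_pos|force'|awk '{print > "/dev/stderr"} /force/{gsub(/[\[,]/,"",$2); exit ($2+0 < -4.4)}' 2>>g.log; }
python3 -m inch '.5 0 0 0; .5 0 0 0'|g && python3 -m inch '.5 0 0 0; .5 0 0 0'|g && python3 -m inch '.5 0 0 0; .5 0 0 0'|g && python3 -m inch '.5 0 0 0; .5 0 0 0'|g&& python3 -m inch '.5 0 0 0; .5 0 0 0'|g && python3 -m inch '.5 0 0 0; .5 0 0 0'|g; cat g.log
```

```text
tool_pos: [0.6151, 0.0084, 0.0297]
contact_force: [-3.3, -0.6, -0.2]
tool_pos: [0.6154, 0.0084, 0.0297]
contact_force: [-4.2, -0.4, 0.7]
tool_pos: [0.6156, 0.0083, 0.0296]
contact_force: [-5.9, -1.0, 1.3]
```

```bash
python3 -m inch '-10 0 0 0; -30 0 0 0; -55 0 0 0; -80 0 0 0; -105 0 0 0; -130 0 0 0; -135 0 0 0; -135 0 0 0;-135 0 0 0;-135 0 0 0'; python3 -m inch '0 -40 0 0; 0 -80 0 0; 0 -120 0 0; 0 -150 0 0; 0 -150 0 0'
python3 - <<'E'
from h import *
d=r.snapshot("side");crop(d,150,350,100,360,3,"pics/l_s.png")
d=r.snapshot("top");crop(d,50,300,200,450,2.4,"pics/l_t.png")
s=r.get_state();print(s["tool_pos"],s["contact_force"])
E
```

```text
clock: 19.2
tool_pos: [0.4842, 0.0218, 0.0298]
eef_rot: [-0.706, 0.034, -0.037, 0.706]
contact_force: [0.1, 0.8, 0.0]
opening: 0.004
clock: 19.7
tool_pos: [0.4853, 0.0217, 0.1834]
eef_rot: [-0.706, 0.032, -0.039, 0.707]
contact_force: [1.1, -0.2, -0.6]
opening: 0.004
[0.48295098 0.02193139 0.18018272] [ 0.03649845 -0.2136527   0.02691721]
```

View pics/l_s.png

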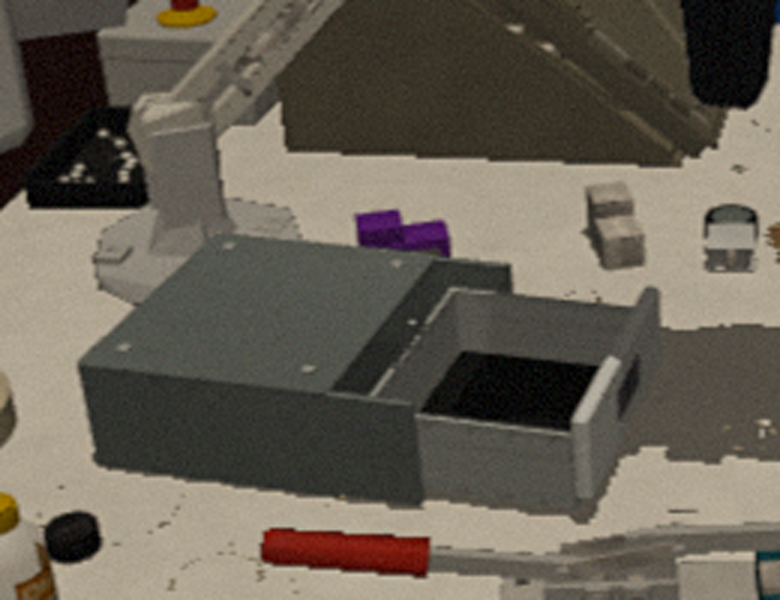

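View pics/l_t.png

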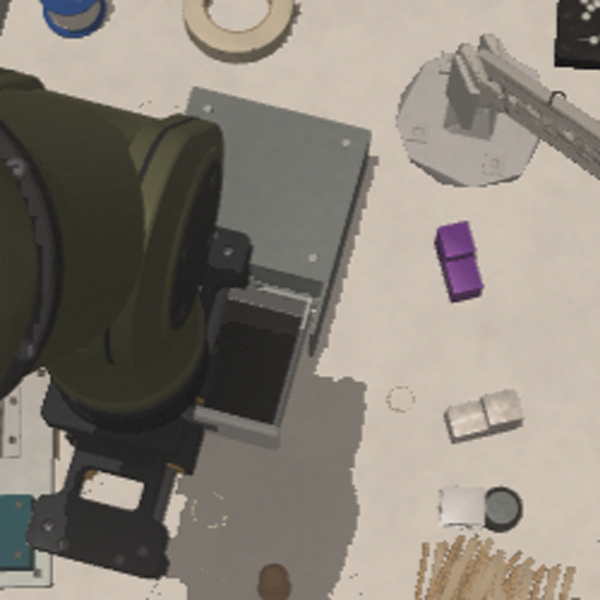

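```bash
cat > go.py <<'E'
from h import *
def go(x,y,z,yaw):
    s=r.get_state();R=Ro.from_quat(s["eef_rot"]).as_matrix();p=np.array(s["tool_pos"])
    cur=np.arctan2(R[1,0],R[0,0]);d=np.array([x,y,z])-p
    print("pos",p.round(4),"yaw",round(np.degrees(cur),2),"shift mm",(R.T@d*1000).round(1),"spin",round(-np.degrees((yaw-cur+np.pi)%(2*np.pi)-np.pi),1))
E
python3 -c "
from go import *
go(.5727,-.180,.18,.376)"
```

```text
pos [0.483  0.0219 0.1802] yaw -5.73 shift mm [ 109.5    0.4 -192. ] spin -27.3
```

```bash
python3 -m inch '14 0 -24 -4; 28 0 -48 -8; 42 0 -72 -12; 56 0 -96 -16; 70 0 -120 -20; 84 0 -144 -24; 98 0 -168 -27; 109 0 -192 -27; 109 0 -192 -27; 109 0 -192 -27' 0 20
python3 - <<'E'
from go import *
go(.5727,-.180,.14,.376)
W=r.snapshot("wrist");cv2.imwrite("pics/m_w.png",W["frame"][:,:,::-1])
for n in("gauge_block",):
    print([(round(x["p"],2),np.round(x["centre"],1).tolist()) for x in r.tip_of("wrist",n)])
print(proj(W,[.572,-.178,0]))
E
```

```text
clock: 20.8
tool_pos: [0.5703, -0.1801, 0.1779]
eef_rot: [-0.694, -0.129, 0.131, 0.696]
contact_force: [-0.1, -0.0, -0.6]
opening: 0.503
pos [ 0.5703 -0.1801  0.1779] yaw 21.18 shift mm [ 2.4 37.9 -0.8] spin -0.4
[(0.92, [220.9, 461.6]), (0.61, [208.1, 321.9])]
[210.58022591 322.35142276]
```

View pics/m_w.png

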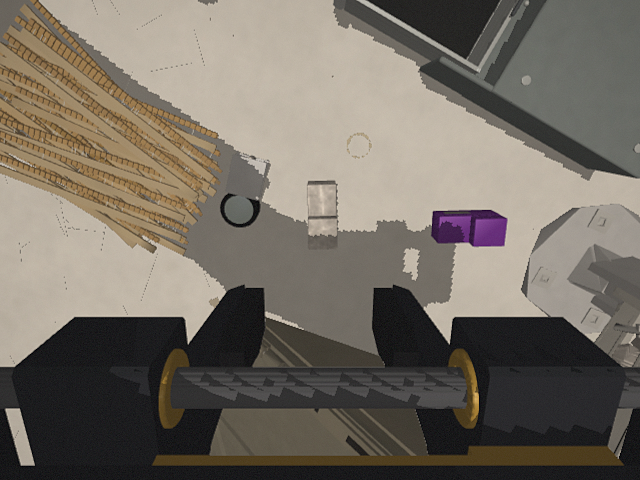

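```bash
python3 -m inch '1 25 0 0; 2 50 -1 0; 2 75 -1 0; 2 100 -1 0; 2 120 -1 0; 2 130 -1 0; 2 130 -1 0'
python3 - <<'E'
from go import *
go(.5727,-.180,.013,.376)
W=r.snapshot("wrist");cv2.imwrite("pics/n_w.png",W["frame"][:,:,::-1])
d=r.snapshot("side");crop(d,150,300,220,420,4,"pics/n_s.png")
E
```

```text
clock: 21.6
tool_pos: [0.5724, -0.1789, 0.0484]
eef_rot: [-0.694, -0.13, 0.132, 0.696]
contact_force: [0.0, 0.7, 0.1]
opening: 0.498
pos [ 0.5724 -0.1789  0.0484] yaw 21.34 shift mm [-0.  35.4 -1.3] spin -0.2
```

View pics/n_s.png

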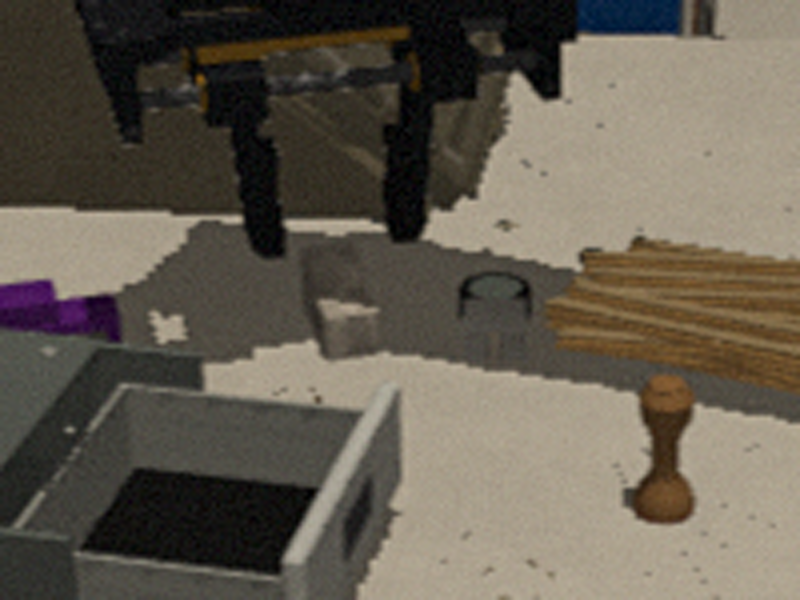

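View pics/n_w.png

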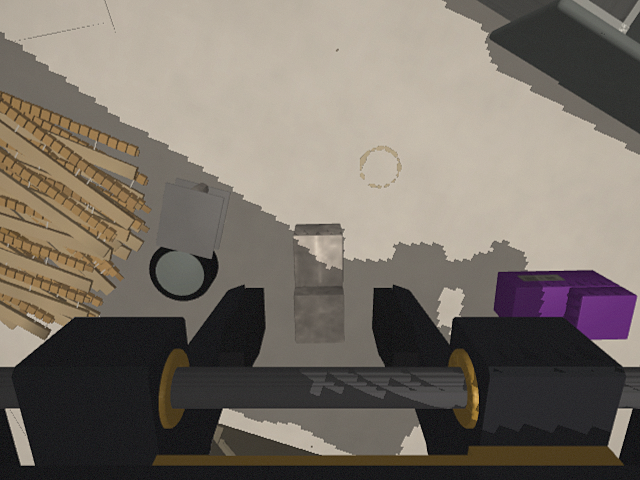

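```bash
python3 -m inch '0 10 -1 0; 0 20 -1 0; 0 28 -1 0; 0 35 -1 0; 0 35 -1 0; 0 35 -1 0'
python3 - <<'E'
from go import *
go(.5727,-.180,.013,.376)
W=r.snapshot("wrist");cv2.imwrite("pics/o_w.png",W["frame"][:,:,::-1])
d=r.snapshot("side");crop(d,150,300,220,420,4,"pics/o_s.png")
E
```

```text
clock: 22.3
tool_pos: [0.5736, -0.1813, 0.0144]
eef_rot: [-0.695, -0.13, 0.13, 0.695]
contact_force: [-0.8, 0.5, 0.9]
opening: 0.498
pos [ 0.5736 -0.1813  0.0144] yaw 21.25 shift mm [-0.4  1.4  1.5] spin -0.3
```

View pics/o_s.png

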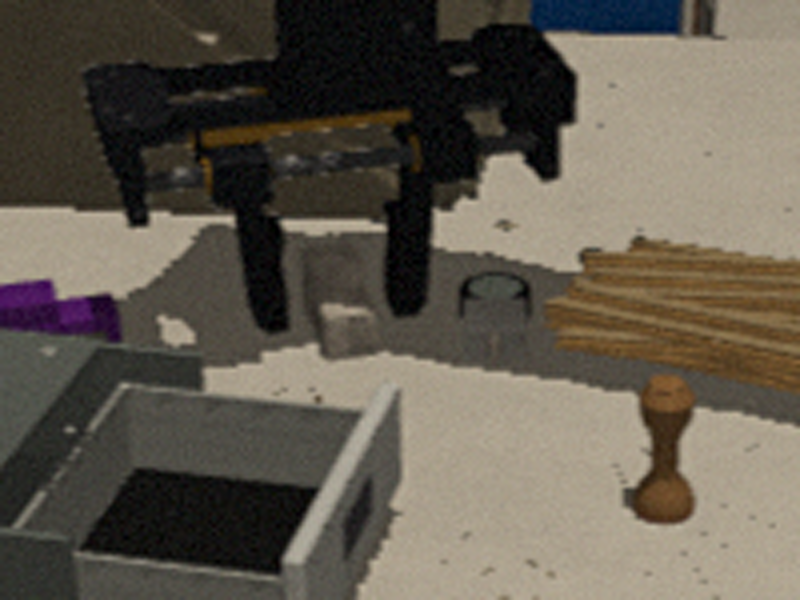

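View pics/o_w.png

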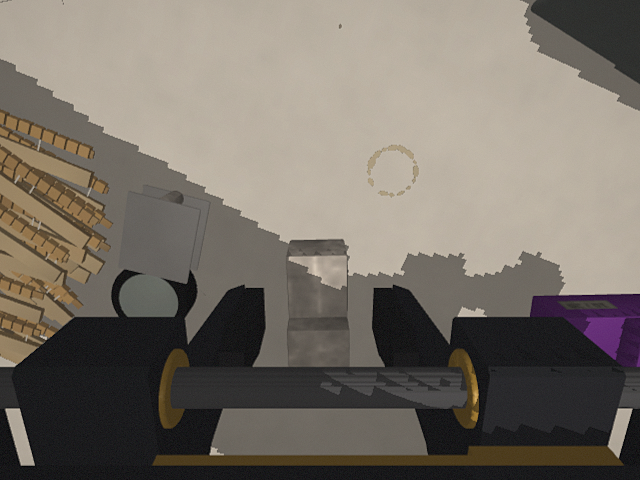

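```bash
python3 -m inch '0 1 1.5 0; 0 1 1.5 0; 0 1 1.5 0; 0 1 1.5 0; 0 1 1.5 0; 0 1 1.5 0; 0 1 1.5 0; 0 1 1.5 0; 0 1 1.5 0; 0 1 1.5 0' -1 25
python3 -m inch '0 0 0 0; 0 0 0 0; 0 -3 0 0; 0 -8 0 0; 0 -14 0 0; 0 -20 0 0; 0 -20 0 0'
python3 - <<'E'
from go import *
go(.5727,-.180,.013,.376)
W=r.snapshot("wrist");cv2.imwrite("pics/p_w.png",W["frame"][:,:,::-1])
d=r.snapshot("side");crop(d,150,300,220,420,4,"pics/p_s.png")
E
```

```text
clock: 23.4
tool_pos: [0.5732, -0.1798, 0.0138]
eef_rot: [-0.695, -0.13, 0.13, 0.695]
contact_force: [-0.3, 0.2, 3.2]
opening: 0.249
clock: 24.1
tool_pos: [0.5738, -0.1802, 0.0347]
eef_rot: [0.695, 0.131, -0.13, -0.695]
contact_force: [0.7, -0.1, -1.9]
opening: 0.248
pos [ 0.5738 -0.1802  0.0347] yaw 21.24 shift mm [-1.  21.7  0.7] spin -0.3
```

View pics/p_s.png

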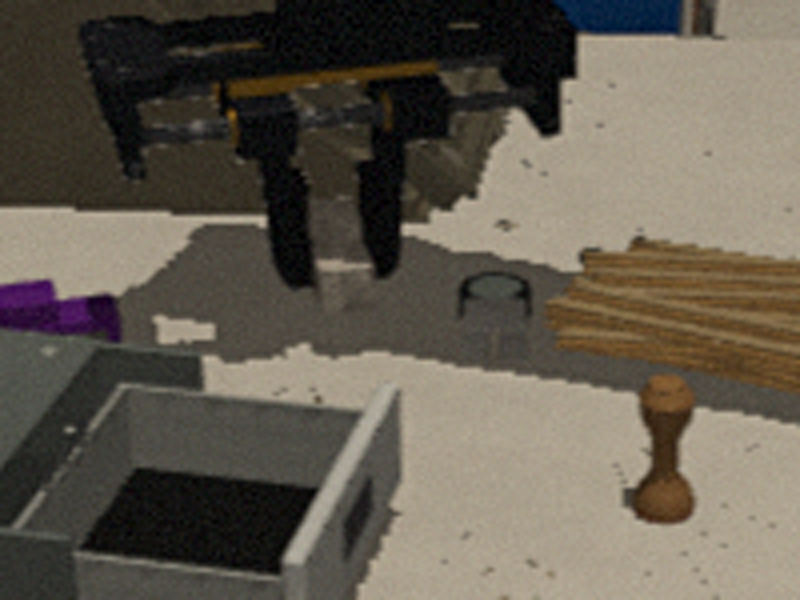

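View pics/p_w.png

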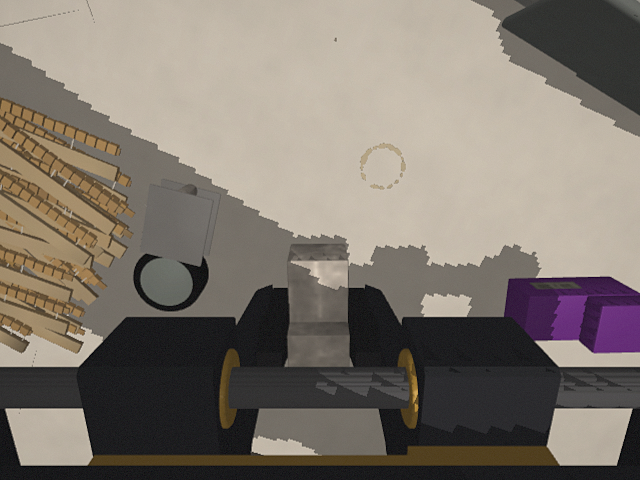

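```bash
python3 -m inch '0 -20 0 0; 0 -45 0 0; 0 -70 0 0; 0 -90 0 0; 0 -95 0 0; 0 -95 0 0'
python3 - <<'E'
from go import *
S=r.snapshot("side");T=r.snapshot("top");W=r.snapshot("wrist")
for c in("side","top","wrist"):
    for n in("drawer_face","drawer_floor"):
        print(c,n,[(round(x["p"],2),np.round(x["centre"],1).tolist()) for x in r.tip_of(c,n)])
for d in(S,T,W): print("pred face",proj(d,[.5324,.017,.034]),"floor",proj(d,[.5871,.0114,.009]))
crop(S,200,330,120,330,3,"pics/q_s.png");crop(T,100,260,220,380,4,"pics/q_t.png");cv2.imwrite("pics/q_w.png",W["frame"][:,:,::-1])
go(.5871,.0114,.13,-.103)
E
```

```text
clock: 24.8
tool_pos: [0.5733, -0.18, 0.129]
eef_rot: [0.695, 0.131, -0.13, -0.695]
contact_force: [0.5, -0.5, -2.0]
opening: 0.247
side drawer_face [(0.78, [279.3, 308.3])]
side drawer_floor [(0.93, [292.3, 272.3])]
top drawer_face []
top drawer_floor []
wrist drawer_face []
wrist drawer_floor []
pred face [277.16509958 309.02665189] floor [288.33258208 270.9103884 ]
pred face [224.87316925 281.14484507] floor [198.46050111 290.73915751]
pred face [-154.66715056  392.55911825] floor [-68.42377474 471.09789446]
pos [ 0.5729 -0.1798  0.1282] yaw 21.25 shift mm [ 82.5  -1.8 173.1] spin 27.2
```

View pics/q_t.png

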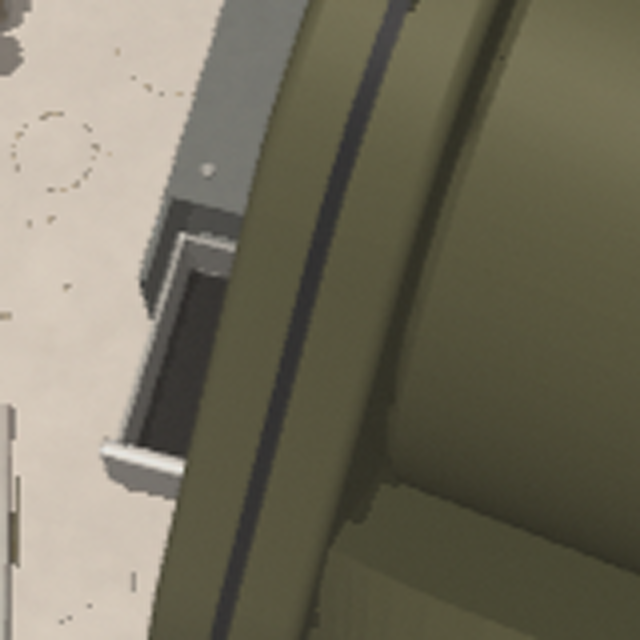

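View pics/q_w.png

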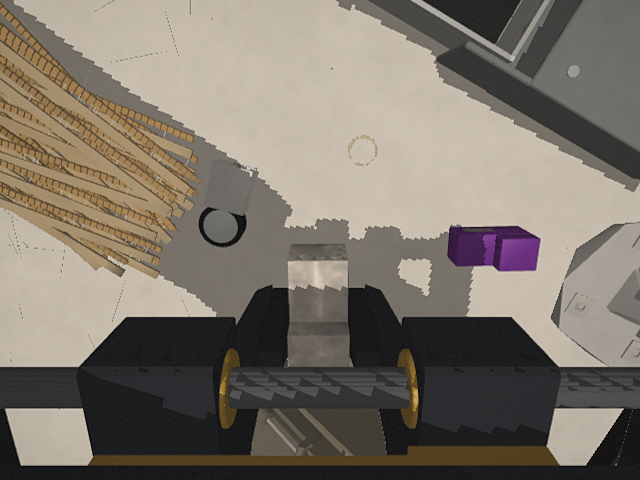

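View pics/q_s.png

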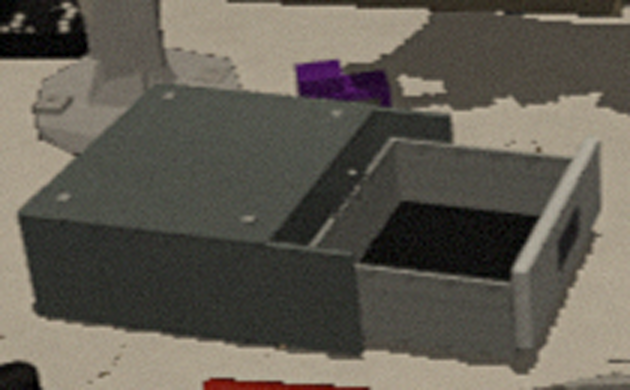

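```bash
python3 -m inch '10 0 22 3; 20 0 43 7; 31 0 65 11; 41 0 87 15; 51 0 108 19; 62 0 130 23; 72 0 152 27; 82 0 173 27; 82 0 173 27; 82 0 173 27'
python3 - <<'E'
from go import *
S=r.snapshot("side");W=r.snapshot("wrist")
crop(S,150,350,150,410,3,"pics/s_s.png");cv2.imwrite("pics/s_w.png",W["frame"][:,:,::-1])
for n in("drawer_face","drawer_floor"):
    for c in("side","wrist"):print(c,n,[(round(x["p"],2),np.round(x["centre"],1).tolist()) for x in r.tip_of(c,n)])
print("pred face",proj(W,[.5324,.017,.034]),"floor",proj(W,[.5871,.0114,.009]))
go(.5871,.0114,.13,-.103)
E
```

```text
clock: 26.25
tool_pos: [0.5868, 0.0112, 0.1286]
eef_rot: [0.706, -0.035, 0.035, -0.706]
contact_force: [-0.5, -0.3, -1.3]
opening: 0.245
side drawer_face [(0.84, [276.7, 307.3])]
wrist drawer_face [(0.69, [237.4, 229.6])]
side drawer_floor [(0.58, [288.3, 273.5])]
wrist drawer_floor [(0.95, [228.1, 319.4])]
pred face [240.28418003 231.19124986] floor [229.10280492 320.08626673]
pos [0.5868 0.0097 0.1288] yaw -5.85 shift mm [ 0.1 -1.2  1.7] spin 0.0
```

View pics/s_s.png

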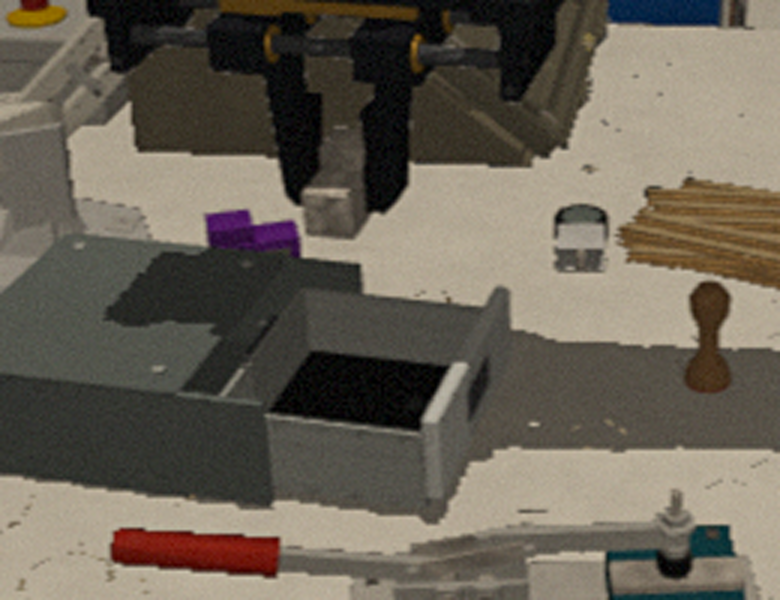

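View pics/s_w.png

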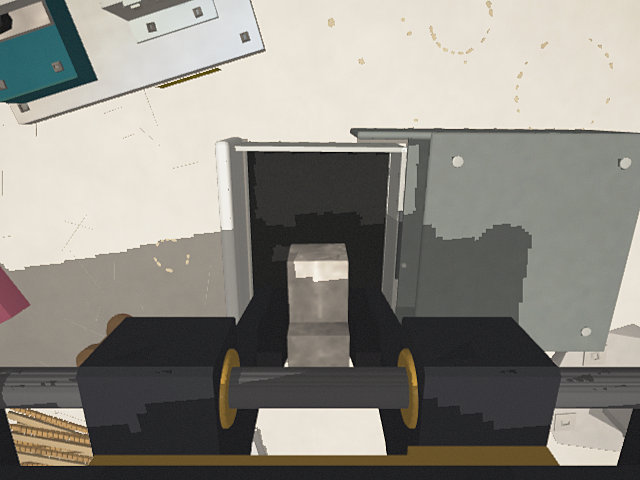

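```bash
python3 -m inch '0 15 1 0; 0 30 1 0; 0 45 1 0; 0 60 1 0; 0 75 1 0; 0 86 1 0; 0 88 1 0; 0 88 1 0'
python3 - <<'E'
from go import *
S=r.snapshot("side");W=r.snapshot("wrist")
crop(S,150,350,150,410,3,"pics/t_s.png");cv2.imwrite("pics/t_w.png",W["frame"][:,:,::-1])
go(.5871,.0114,.0235,-.103);print(r.get_state()["contact_force"])
E
```

```text
clock: 27.35
tool_pos: [0.5868, 0.012, 0.0403]
eef_rot: [0.706, -0.036, 0.035, -0.706]
contact_force: [-1.1, 1.0, -1.7]
opening: 0.244
pos [0.5874 0.012  0.0412] yaw -5.75 shift mm [-0.3 17.7 -0.6] spin 0.2
[ 0.28091393 -0.78042229 -2.01260473]
```

View pics/t_s.png

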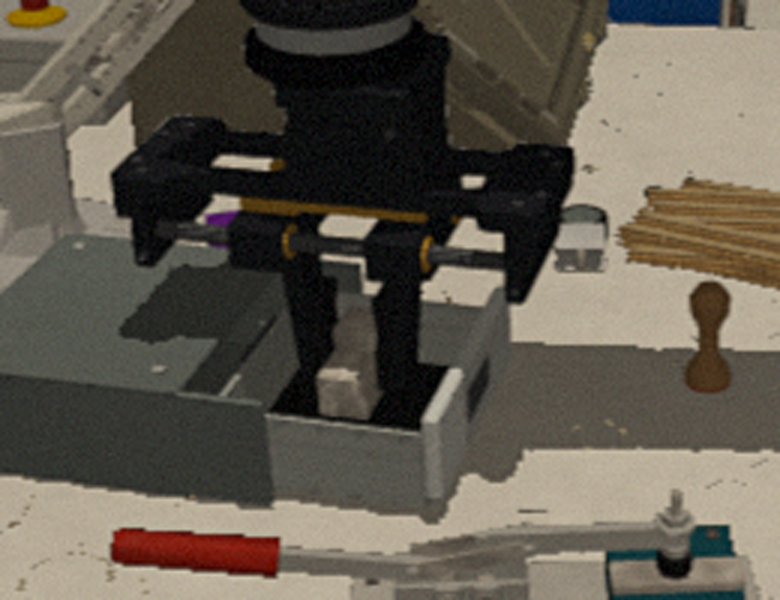

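View pics/t_w.png

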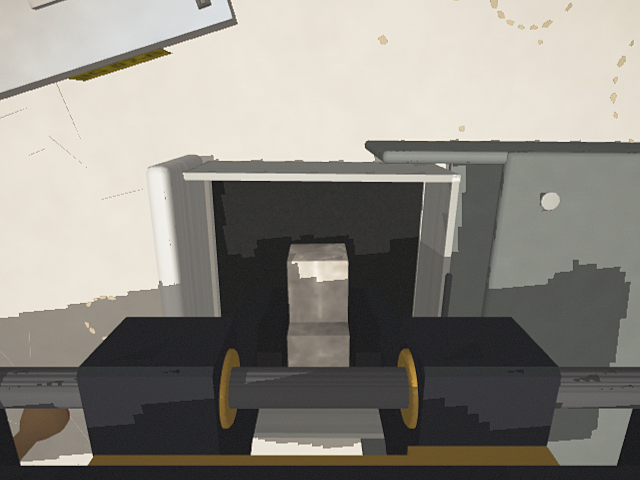

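```bash
f(){ grep -E 'tool_pos|force'; }; python3 -m inch '0 4 0 0; 0 8 0 0; 0 12 0 0; 0 14 0 0; 0 15 0 0; 0 15 0 0'|f; python3 -m inch '0 1 0 0; 0 1 0 0'|f
```

```text
tool_pos: [0.5869, 0.012, 0.0255]
contact_force: [0.1, -0.2, -1.4]
tool_pos: [0.587, 0.012, 0.0247]
contact_force: [-0.1, -0.2, -1.5]
```

```bash
f(){ grep -E 'tool_pos|force'; }; python3 -m inch '0 1 0 0; 0 1 0 0; 0 1 0 0'|f
```

```text
tool_pos: [0.5869, 0.0121, 0.0237]
contact_force: [0.2, 0.0, -1.3]
```

```bash
f(){ grep -E 'tool_pos|force'; }; python3 -m inch '0 .5 0 0; 0 .5 0 0; 0 .5 0 0'|f;
```

```text
tool_pos: [0.5869, 0.0121, 0.0232]
contact_force: [0.4, 0.4, -1.3]
```

```bash
f(){ grep -E 'tool_pos|force'; }; python3 -m inch '0 .5 0 0; 0 .5 0 0; 0 .5 0 0'|f;
```

```text
tool_pos: [0.587, 0.012, 0.0228]
contact_force: [-0.3, -0.1, -0.1]
```

```bash
f(){ grep -E 'tool_pos|force|open'; }; python3 -m inch '0 .2 0 0; 0 .2 0 0'|f; python3 -m inch '0 0 0 0; 0 0 0 0; 0 0 0 0; 0 0 0 0; 0 0 0 0' -.2|f;python3 -m inch '0 -10 0 0; 0 -25 0 0; 0 -50 0 0; 0 -80 0 0; 0 -110 0 0; 0 -120 0 0; 0 -120 0 0'|f
python3 - <<'E'
from go import *
S=r.snapshot("side");W=r.snapshot("wrist")
crop(S,150,350,150,410,3,"pics/u_s.png");cv2.imwrite("pics/u_w.png",W["frame"][:,:,::-1])
for n in("gauge_block","drawer_face"): print([(round(x["p"],2),np.round(x["centre"],1).tolist()) for x in r.tip_of("wrist",n)])
print(proj(W,[.587,.012,.009]),proj(W,[.5324,.017,.034]))
# pre-press: face at .5324,.017 ; TCP 45mm ahead
go(.4876,.0216,.03,-.103)
E
```

```text
tool_pos: [0.587, 0.0121, 0.0228]
contact_force: [-0.1, 1.4, 2.8]
opening: 0.248
tool_pos: [0.5869, 0.012, 0.0224]
contact_force: [0.7, -0.7, -0.8]
opening: 0.402
tool_pos: [0.5881, 0.0121, 0.1447]
contact_force: [-0.3, -0.1, -0.6]
opening: 0.4
[(0.88, [277.1, 12.3]), (0.71, [222.6, 318.9])]
[(0.94, [232.0, 231.3])]
[226.03259813 319.37133812] [237.08151954 235.66223397]
pos [0.586  0.0122 0.1412] yaw -5.74 shift mm [-98.5 111.5  -0.4] spin 0.2
```

View pics/u_s.png

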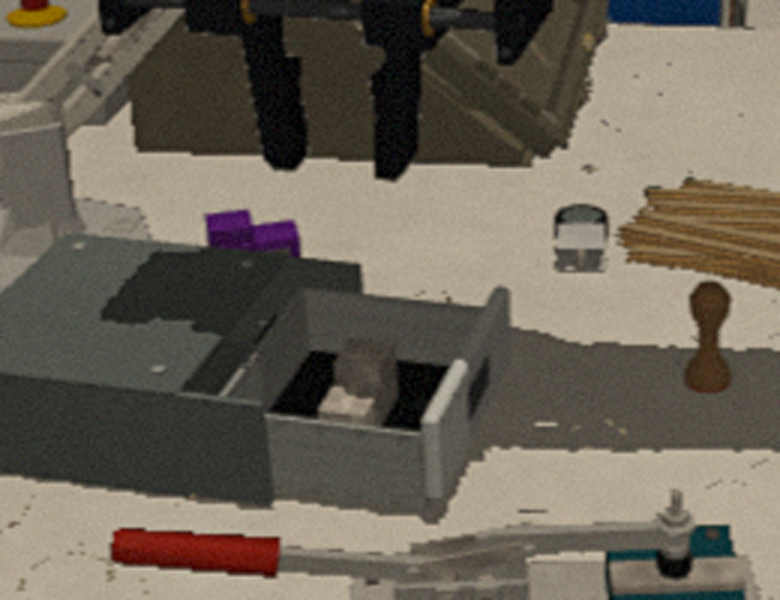

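View pics/u_w.png

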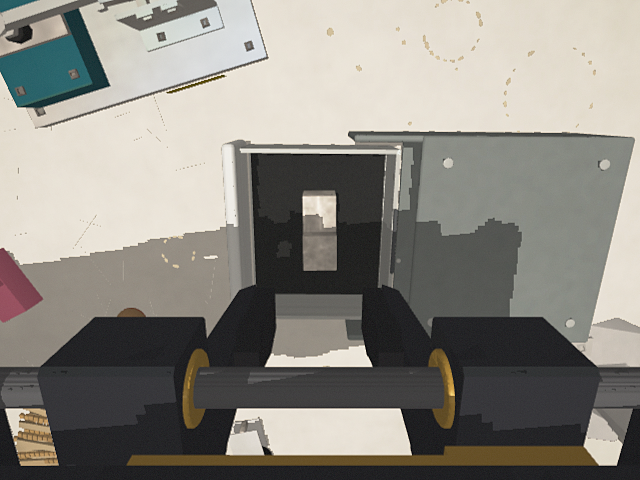

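```bash
python3 -m inch '-15 0 0 0; -30 0 0 0; -45 0 0 0; -60 0 0 0; -75 0 0 0; -90 0 0 0; -98 0 0 0; -98 0 0 0; -98 0 0 0' -1; python3 -m inch '0 20 0 0; 0 40 0 0; 0 60 0 0; 0 80 0 0; 0 100 0 0; 0 110 0 0; 0 111 0 0; 0 111 0 0;0 111 0 0'
python3 - <<'E'
from go import *
S=r.snapshot("side");crop(S,150,350,150,410,3,"pics/v_s.png")
go(.505,.0198,.03,-.103)
E
```

```text
clock: 31.65
tool_pos: [0.4901, 0.0218, 0.1422]
eef_rot: [0.706, -0.035, 0.036, -0.706]
contact_force: [-0.4, -0.1, -0.1]
opening: 0.005
clock: 32.55
tool_pos: [0.4901, 0.0218, 0.0322]
eef_rot: [-0.706, 0.035, -0.036, 0.706]
contact_force: [-0.5, -0.8, 0.4]
opening: 0.008
pos [0.4901 0.0219 0.0323] yaw -5.75 shift mm [15.   2.3 -0.6] spin 0.2
```

View pics/v_s.png

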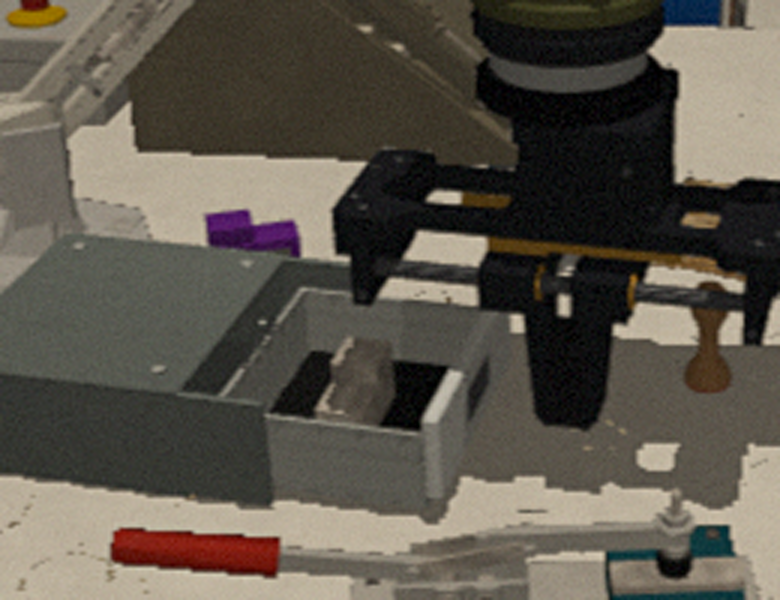

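```bash
python3 -m inch '5 0 0 0; 10 0 0 0; 15 0 0 0; 17 1 0 0; 19 2 0 0; 21 2 0 0; 23 2 0 0; 25 2 0 0; 27 2 0 0; 29 2 0 0'|grep -E 'tool|force'; python3 -m inch '2 0 0 0; 4 0 0 0; 6 0 0 0; 8 0 0 0; 10 0 0 0; 12 0 0 0; 14 0 0 0; 16 0 0 0; 18 0 0 0; 20 0 0 0'|grep -E 'tool|force'
```

```text
tool_pos: [0.5172, 0.019, 0.0294]
contact_force: [-2.1, -0.1, 1.0]
tool_pos: [0.5382, 0.0168, 0.0295]
contact_force: [-3.0, -0.4, -0.2]
```

```bash
python3 -m inch '3 0 0 0; 6 0 0 0; 9 0 0 0; 12 0 0 0; 15 0 0 0; 18 0 0 0; 21 0 0 0; 24 0 0 0; 27 0 0 0; 30 0 0 0'|grep -E 'tool|force'; python3 -m inch '3 0 0 0; 6 0 0 0; 9 0 0 0; 12 0 0 0; 14 0 0 0; 16 0 0 0; 18 0 0 0; 20 0 0 0; 21 0 0 0; 22 0 0 0'|grep -E 'tool|force'
```

```text
tool_pos: [0.5683, 0.0139, 0.0295]
contact_force: [-2.5, -1.7, -0.4]
tool_pos: [0.59, 0.0118, 0.0295]
contact_force: [-2.5, -0.8, -0.2]
```

```bash
cat > guard.sh <<'E'
g(){ grep -E 'tool_pos|force'|awk '/tool_pos/{gsub(/[\[,]/,"",$2);x=$2} /force/{gsub(/[\[,]/,"",$2); print x,$2 > "/dev/stderr"; exit ($2+0 < -4.4)}' 2>>g.log; }
E
rm -f g.log; . ./guard.sh
python3 -m inch '.5 0 0 0; 1 0 0 0'|g && python3 -m inch '.5 0 0 0; 1 0 0 0'|g && python3 -m inch '.5 0 0 0; 1 0 0 0'|g && python3 -m inch '.5 0 0 0; 1 0 0 0'|g && python3 -m inch '.5 0 0 0; 1 0 0 0'|g && python3 -m inch '.5 0 0 0; .5 0 0 0'|g && python3 -m inch '.5 0 0 0; .5 0 0 0'|g && python3 -m inch '.5 0 0 0; .5 0 0 0'|g && python3 -m inch '.5 0 0 0; .5 0 0 0'|g && python3 -m inch '.5 0 0 0; .5 0 0 0'|g && python3 -m inch '.5 0 0 0; .5 0 0 0'|g && python3 -m inch '.5 0 0 0; .5 0 0 0'|g && python3 -m inch '.5 0 0 0; .5 0 0 0'|g && python3 -m inch '.5 0 0 0; .5 0 0 0'|g && python3 -m inch '.5 0 0 0; .5 0 0 0'|g; cat g.log
```

```text
0.591 -2.7
0.592 -2.8
0.5929 -2.5
0.5939 -3.0
0.5949 -2.9
0.5956 -2.9
0.596 -2.0
0.5965 -2.3
0.597 -2.0
0.5975 -1.8
0.598 -2.8
0.5985 -2.9
0.599 -2.6
0.5995 -3.6
0.6 -3.3
```

```bash
rm -f g.log; . ./guard.sh
python3 -m inch '.5 0 0 0; .5 0 0 0'|g && python3 -m inch '.5 0 0 0; .5 0 0 0'|g && python3 -m inch '.5 0 0 0; .5 0 0 0'|g && python3 -m inch '.5 0 0 0; .5 0 0 0'|g && python3 -m inch '.5 0 0 0; .5 0 0 0'|g && python3 -m inch '.5 0 0 0; .5 0 0 0'|g && python3 -m inch '.5 0 0 0; .5 0 0 0'|g && python3 -m inch '.5 0 0 0; .5 0 0 0'|g && python3 -m inch '.5 0 0 0; .5 0 0 0'|g && python3 -m inch '.5 0 0 0; .5 0 0 0'|g && python3 -m inch '.5 0 0 0; .5 0 0 0'|g && python3 -m inch '.5 0 0 0; .5 0 0 0'|g && python3 -m inch '.5 0 0 0; .5 0 0 0'|g && python3 -m inch '.5 0 0 0; .5 0 0 0'|g && python3 -m inch '.5 0 0 0; .5 0 0 0'|g && python3 -m inch '.5 0 0 0; .5 0 0 0'|g && python3 -m inch '.5 0 0 0; .5 0 0 0'|g && python3 -m inch '.5 0 0 0; .5 0 0 0'|g && python3 -m inch '.5 0 0 0; .5 0 0 0'|g && python3 -m inch '.5 0 0 0; .5 0 0 0'|g; cat g.log
```

```text
0.6005 -2.9
0.601 -1.7
0.6015 -1.8
0.602 -2.6
0.6025 -2.6
0.603 -2.8
0.6035 -3.3
0.604 -2.8
0.6045 -3.5
0.605 -2.4
0.6055 -3.1
0.606 -3.0
0.6065 -2.2
0.607 -3.0
0.6075 -2.4
0.608 -2.1
0.6084 -2.9
0.609 -2.2
0.6094 -2.8
0.6099 -2.2
```

```bash
rm -f g.log; . ./guard.sh
python3 -m inch '.5 0 0 0; .5 0 0 0'|g && python3 -m inch '.5 0 0 0; .5 0 0 0'|g && python3 -m inch '.5 0 0 0; .5 0 0 0'|g && python3 -m inch '.5 0 0 0; .5 0 0 0'|g && python3 -m inch '.5 0 0 0; .5 0 0 0'|g && python3 -m inch '.5 0 0 0; .5 0 0 0'|g && python3 -m inch '.5 0 0 0; .5 0 0 0'|g && python3 -m inch '.5 0 0 0; .5 0 0 0'|g && python3 -m inch '.5 0 0 0; .5 0 0 0'|g && python3 -m inch '.5 0 0 0; .5 0 0 0'|g && python3 -m inch '.5 0 0 0; .5 0 0 0'|g && python3 -m inch '.5 0 0 0; .5 0 0 0'|g && python3 -m inch '.5 0 0 0; .5 0 0 0'|g ; cat g.log; python3 -c "
from go import *
go(.6,.01,.03,-.103);print(r.get_state()['clock'],r.get_state()['contact_force'])"
```

```text
0.6104 -2.8
0.6109 -2.9
0.6114 -2.4
0.6119 -3.0
0.6124 -4.5
pos [0.6124 0.0095 0.0295] yaw -5.75 shift mm [-12.4  -0.5  -0.7] spin 0.2
44.6 [-4.5037993  -0.02897157 -0.22059449]
```

```bash
python3 -m inch '.3 0 0 0; .3 0 0 0'|grep -E 'tool|force'
```

```text
tool_pos: [0.6127, 0.0094, 0.0295]
contact_force: [-2.7, -1.0, 0.4]
```

```bash
rm -f g.log; . ./guard.sh
python3 -m inch '.3 0 0 0; .3 0 0 0'|g && python3 -m inch '.4 0 0 0; .4 0 0 0'|g && python3 -m inch '.4 0 0 0; .4 0 0 0'|g && python3 -m inch '.4 0 0 0; .4 0 0 0'|g && python3 -m inch '.4 0 0 0; .4 0 0 0'|g && python3 -m inch '.4 0 0 0; .4 0 0 0'|g && python3 -m inch '.4 0 0 0; .4 0 0 0'|g && python3 -m inch '.4 0 0 0; .4 0 0 0'|g && python3 -m inch '.4 0 0 0; .4 0 0 0'|g; cat g.log
```

```text
0.613 -2.6
0.6134 -2.2
0.6138 -2.9
0.6142 -3.4
0.6146 -3.6
0.6149 -3.1
0.6151 -4.4
0.6154 -4.5
```

```bash
python3 -m inch '.3 0 0 0; .3 0 0 0'|grep -E 'tool|force'
```

```text
tool_pos: [0.6156, 0.0092, 0.0295]
contact_force: [-3.6, -0.5, 1.6]
```

```bash
python3 -m inch '.3 0 0 0; .3 0 0 0'|grep -E 'tool|force'
```

```text
tool_pos: [0.6157, 0.0092, 0.0295]
contact_force: [-6.0, -0.1, 2.1]
```

```bash
python3 -m inch '-2 0 0 0; -6 0 0 0; -10 0 0 0; -15 0 0 0; -20 0 0 0; -25 0 0 0; -32 0 0 0; -40 0 0 0; -50 0 0 0; -60 0 0 0'|grep -E 'clock|tool|force'; python3 -m inch '-20 0 0 0; -40 0 0 0; -65 0 0 0; -65 -30 0 0; -65 -70 0 0; -65 -110 0 0; -65 -150 0 0; -65 -150 0 0'
python3 - <<'E'
from go import *
S=r.snapshot("side");T=r.snapshot("top")
crop(S,150,350,150,410,3,"pics/x_s.png");cv2.imwrite("pics/x_t.png",T["frame"][:,:,::-1])
for n in("drawer_face","gauge_block","stamp","loupe"):
  for c in("side","top"): print(c,n,[(round(x["p"],2),np.round(x["centre"],1).tolist()) for x in r.tip_of(c,n)])
E
```

```text
clock: 47.8
tool_pos: [0.5563, 0.0152, 0.0297]
contact_force: [-0.4, -0.0, -0.2]
clock: 48.6
tool_pos: [0.4947, 0.0216, 0.1839]
eef_rot: [-0.706, 0.032, -0.039, 0.707]
contact_force: [0.1, -0.3, -0.7]
opening: 0.004
side drawer_face [(0.79, [271.1, 258.5])]
top drawer_face [(0.63, [183.4, 291.6])]
side gauge_block [(0.71, [292.8, 443.8]), (0.61, [238.2, 234.9])]
top gauge_block [(0.97, [162.4, 390.4]), (0.82, [340.8, 278.7])]
side stamp [(0.59, [276.9, 384.9])]
top stamp [(0.67, [292.7, 314.5])]
side loupe [(0.6, [234.4, 344.4])]
top loupe [(0.94, [260.6, 399.3])]
```

View pics/x_s.png

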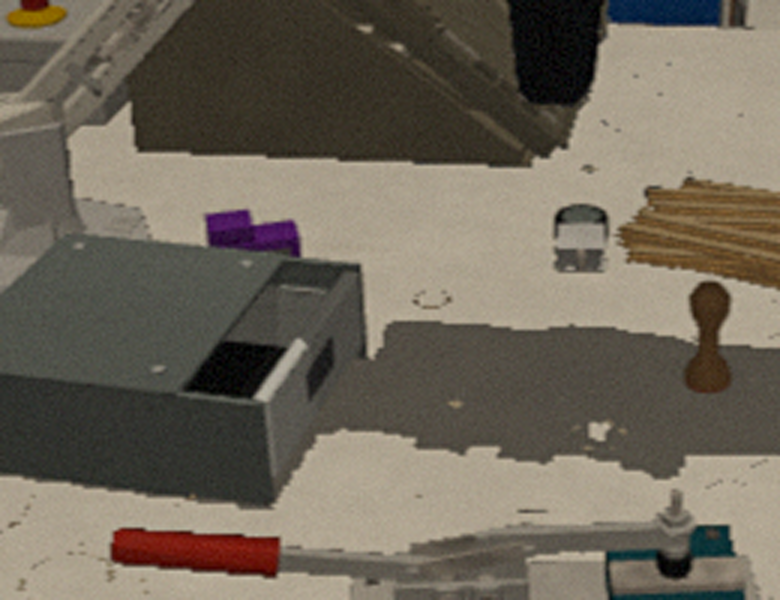

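View pics/x_t.png

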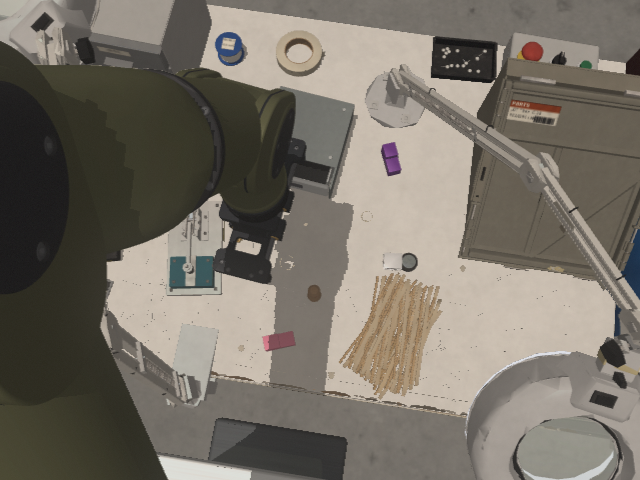

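```bash
python3 -m inch '0 0 0 0; 0 0 0 0; 0 0 0 0; 0 0 0 0; 0 0 0 0; 0 0 0 0; 0 0 0 0; 0 0 0 0; 0 0 0 0'|grep -E 'clock|force'
python3 - <<'E'
from h import *
S=r.snapshot("side")
print([(round(x["p"],2),np.round(x["centre"],1).tolist()) for x in r.tip_of("side","drawer_face")])
crop(S,220,320,120,280,5,"pics/y_s.png")
print(r.finish_job())
E
```

```text
clock: 50.0
contact_force: [-0.7, 0.8, 0.1]
[(0.79, [272.2, 253.8]), (0.62, [236.7, 343.5])]
the job is handed in; nothing more can be done
None
```

View pics/y_s.png

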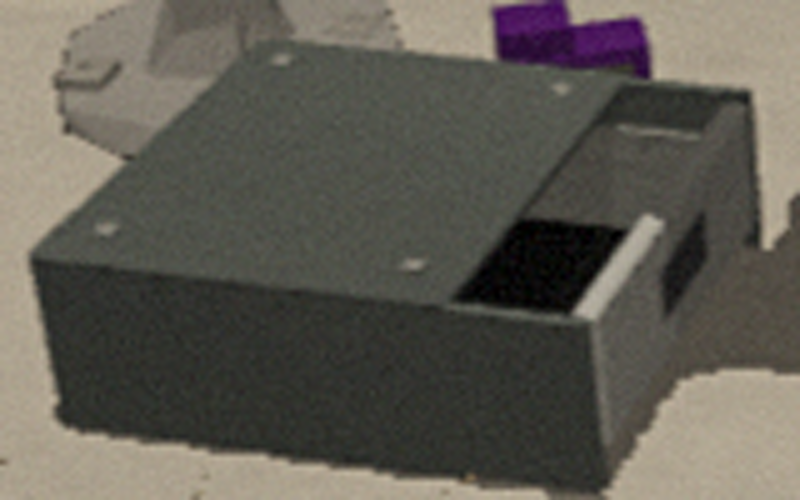

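The job is done and handed in at about 50 s. I pressed the drawer until it let go and sprang fully out. I then set the grey step block upright at the centre of its floor, pushed the drawer in until it latched, and drew the hand well away.

**Drawer shut:** pictures about 1 s and 2 s after release show the face flush with the ends of the cheeks. The last detection of the face was (272, 254), against (270, 255) at the start, so it stayed shut.

**Push force:** the highest reading I saw was about 6 N. I read the force at the end of each move, not continuously.

**Block:** the wrist and side pictures after I let go showed it standing upright in the drawer. Once the drawer was shut, the carcass hid it, so its final position was not seen directly.

**Other things:** the stamp, loupe and the pink and purple look-alikes were still detected at their starting places, to within a few pixels.

**Disagreements:** the keeper fit from the images read about 4 to 6 mm low in height, so I relied on the stated heights and the touch of the floor instead. One 4.5 N reading during the closing push was a one-off; it was back to about 2.7 N on the next step.

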